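# Lock the soldering positioner's faceplate

### The job

Lock the soldering positioner so that the bell cannot turn: turn its faceplate until the hole in the plate's eye stands over the socket hole in the frame, and push the locking pin from the wooden tool block fully home through both (first swing the keeper lever aside if it covers the socket). Then swing the keeper fully shut over the pin's collar and let go; leave the other tools, the torch, the bottle and the pliers where they are.

Things in the scene. Friction and masses are not known exactly. Their poses are not given: they have to be found in the camera images.
- positioner: Soldering positioner, heavy, does not move. Grey cast base 160 x 160 mm with two cheeks that hold a leaning head. A trumpet bell 97 mm wide, 111 mm tall is clamped mouth down in the middle of its faceplate and turns with it. Origin: on the bench under the middle of the base; z up, its front is -x, +y is left for one looking along +x.
- socket (a point): Grey index arm fixed to the positioner. Origin: middle of the mouth of its round socket hole (18 mm wide, 32 mm deep, open below), at the low front edge of the head. z: out of the socket along its axis, up and 30 degrees towards the positioner's front; x: uphill along the leaning face; y: as the positioner's y. The faceplate's axis is parallel to z at x = +105 mm, y = 0.
- faceplate (a joint): Angle (rad) of the round steel faceplate, 166 mm wide, 12 mm thick, top face 16 mm above the socket mouth along socket z. 0: the plate's eye (round lug with an 18 mm through hole, 105 mm from the axis) is exactly over the socket. Grows clockwise seen from above, eye to the +y side. Turns stiffly (0.25 N m), stays where left, can overrun to -0.4.
- eye (a point): Middle of the mouth of the eye's hole, on the top face of the plate; z along the plate's axis.
- post (a point): Round black turning post on the faceplate, 18 mm thick, parallel to socket z, on a lug 92 mm from the plate's axis, on its -y side, 150 degrees counter-clockwise (from above) from the eye. This point is on its middle line, 34 mm above the plate's top face, 22 mm below the post's end. Its upper 44 mm are free for gripping.
- keeper (a joint): Angle (rad) of the keeper lever: 0 shut against its stop (fork round the pin's neck, over its collar), up to 1.3 open; from 0.6 up it is clear of pin and socket. Starts anywhere, also shut. Grows clockwise seen from above; stays where left (0.1 N m). 6 mm thick, underside 26 mm above the socket mouth: passes 2 mm over the collar of a pin fully home, strikes one that is not.
- keeper_hinge (a point): Hinge of the keeper, on its axis (parallel to socket z), at the underside of the lever: x = -17, y = +66, z = +26 mm in the socket's frame.
- keeper_post (a point): Round black post on the keeper's handle end, 16 mm thick, 44 mm long, parallel to socket z, 66 mm from the hinge on the side away from the fork. This point is on its middle line, 24 mm above the lever's top face and 20 mm below the post's end.
- tool_block: Wooden block 190 x 78 x 70 mm, heavy, does not move, with three upright holes in a row along its x at x = -62, 0, +62 mm. Origin: underside middle.
- lock_pin: Steel pin, 122 mm long, 0.2 kg, upright in any one of the block's holes. Origin: on its axis at the underside of the collar, which rests on the block; z up its axis. Shank 16 mm thick, 58 mm down, last 14 mm tapering to 7 mm. Collar 30 wide, 8 high; neck 11 thick; flat finger tab from 24 to 64 mm up, 34 mm wide along x (about along the row), 14 thick along y. Home: origin at 16 mm on socket z.
- dent_rod: Bystander: steel rod 16 mm thick with a collar and a ball end 108 mm above the block, standing in one of the block's holes; origin at the collar's underside.
- mandrel: Bystander: steel taper 32 to 16 mm thick, 105 mm above the block, standing in one of the block's holes; origin at the taper's foot, on the block's top.
- gas_torch: Bystander: upright gas torch, 203 mm tall, standing at the back; origin underside middle.
- white_bottle: Bystander: upright white bottle with a black cap, 42 mm wide, 109 mm tall; origin underside middle.
- nose_pliers: Bystander: pliers lying flat near the front edge, 148 mm long, 11 mm high.
There are look-alikes about, which are no part of the job. What is shaped like the lock_pin but orange or purple is not meant.

How it is judged:
On the way, in this order (a step that is already met when the one before it is completed fails the run):
1. the eye of the faceplate stands over the socket (value of joint faceplate between -0.05 and 0.05 rad), for 0.2 s.
2. the pin is fully home through eye and socket (z of lock_pin in the frame of socket below 0.019 m and x of lock_pin in the frame of socket between -0.004 and 0.004 m and y of lock_pin in the frame of socket between -0.004 and 0.004 m and angle between the z axis of lock_pin and the z axis of socket, either way round below 0.1 rad), for 0.2 s.
3. the keeper is shut over the pin (value of joint keeper below 0.12 rad), for 0.2 s.
At the end, for the whole second after the job is handed in: The faceplate is within 0.05 rad of lined up, the locking pin sits through eye and socket with its collar within 3 mm of lying on the eye, within 4 mm of the socket's axis in each direction and 0.1 rad parallel to it, the keeper is within 0.12 rad of shut, and the pin is at rest and let go (all of step 1 and all of step 2 and z of lock_pin in the frame of socket above 0.012 m and value of joint keeper below 0.12 rad and linear speed of lock_pin below 0.02 m/s); the robot touches nothing.
It fails at once if the dent rod or the mandrel is pulled out or knocked over (distance of any of dent_rod, mandrel from where it was at the start of the episode above 0.03 m).
It fails at once if torch, bottle or pliers pushed more than 4 cm away or knocked over (distance of any of gas_torch, white_bottle, nose_pliers from where it was at the start of the episode above 0.04 m or angle between any of gas_torch, white_bottle's own z axis and vertical above 0.6 rad).
It also fails if it takes over 72 s, if anything falls off the work surface, if the arm or the gripper's body presses on something with over 40 N, if the wrist force passes 120 N, or if a joint passes its speed limit or range.

### The arm

A 6-joint arm with a two-finger parallel gripper is mounted at the origin on a cart in front of the work surface, level with it; the furniture and walls round the work are solid. World frame = base frame: x ahead of the robot, y to its left, z up, the work surface at z = 0. Lengths are in m, angles in rad, forces in N, time in s.
With the tool pointing down it reaches from about 0.25 to 0.8 m from the base axis. Payload 8.5 kg.
Tool frame: the origin (TCP) lies at the very end of the fingers, on their centre line; the grasp point (between the pads) lies 19 mm behind it (env.grip_depth is the distance from the TCP to the grasp point, in m); z points along the fingers, y is the direction in which the jaws open and shut (so a half turn about z gives the same grasp; the last joint's range is limited). The gripper opens to 85 mm and grips with 20 to 120 N. Pads are 22 mm wide; open, the fingers measure 114 mm over their backs; the gripper's body (76 mm by 85 mm) begins 54 mm behind the grasp point. The pads swing forward as they close: fully open they stand 13 mm farther back than shut.
Start: joints at [-1.239, 0.238, -0.013, 1.319, 0, 1.571], TCP at [0.171, -0.496, 0.231] pointing down, gripper open.
Joint ranges: [-2.66, 2.66], [-1.03, 1.9], [-1.14, 1.46], [-1.82, 2.27], [-1.45, 1.34], [-3.14, 3.14]. Speed limits (rad/s): [2.22, 2.22, 2.79, 3.14, 3.14, 3.14].

### API

Orientations are given as a unit quaternion [x, y, z, w].
In Python, from station import env gives the robot as it stands.
- The arm moves only by the tool step_arm, never from a script. Its argument "increments" is text: rows parted by semicolons, each of 7 numbers parted by spaces: the shift along the tool's x, y, z in m, then the turn, a rotation vector about the tool's x, y, z in degrees, then the opening, from 0 (shut) to 1 (fully open). In form: tx ty tz wx wy wz hand; .... A call has 1 to 20 rows; each row shifts and turns the pose as measured when the row begins, along the tool's axes as they then stand; what a row does not reach is not made up. A row lasts 1/10 s, in which the tool goes at most 50 mm and 8.59 degrees, less where a joint would pass 70% of its speed; a pose out of reach is approached as far as the arm can. A call with a gripper value outside its range is refused whole. The fingers move at their own pace and stop on an object; "squeeze" is the grip in N (left out, the last holds). Time passes only in rows, so rows that do not move let the fingers close. It gives the time, the measured TCP pose, the force and the opening at its end, in the units of the state.
- env.observe(): the state, without advancing time (a new reading comes with each control period).
- env.snapshot(name): name is "scene" or "top" or "wrist"; returns a dict with "pixels" (384x512x3 uint8, red, green, blue), "depth" (384x512 float32, m along the optical axis (not along the pixel's ray), 0 where there is no reading), "camera_matrix" (3x3 intrinsics, pixels), "dist_coeffs" ([k1, k2, p1, p2, k3] as OpenCV has them; the pictures are not rectified), "position" and "attitude" of the camera in the world; the wrist camera has in their place "mount" (4x4, takes a point from camera to tool coordinates, whose origin is the TCP and whose axes are the flange's). Camera axes: x right, y down, z forward; pixel columns grow to the right and rows downward; lengths in m; the calibration is good to about 2 mm. A picture is of the moment at which its call begins: read the wrist's pose just before it.
- env.finish_job(): hands the job in, once; it reports no verdict.
The state is a dict: "time": time; "joint_positions": joint angles; "joint_velocities": joint speeds; "tau": joint torques, N m; "ee_pos": TCP position; "orientation": TCP orientation; "ft_force": force on the tool from outside, world axes, zero at the start; "torque": the same for the moment, N m; "opening": opening from 0.0 (shut) to 1.0 (fully open).
Only numpy, scipy, OpenCV 4.12 (cv2) and the standard library are available. Lean on these libraries where they do the work, as an engineer would, in place of code of your own. Each camera call takes 0.05 s, during which the arm holds its last target. There are 200 camera calls.

## Working session

There is one attempt and no reset: what is moved stays moved. The work goes in short steps, Python scripts to look and compute and a tool call to move; the robot and the scene stay as the last step left them, time stands still between calls to the robot, and variables do not carry over. Pictures are saved under pics/ and viewed, about 8 in all and at most 12, crops included, and the job is handed in when it is done.

Besides the shell and the picture viewer there is one more tool, called in YAML: its name, and indented under it one key for each argument. step_arm: Moves the arm, as the interface text tells. Its arguments: {"type":"object","properties":{"increments":{"type":"string"},"squeeze":{"type":"number"}},"required":["increments"]}

```bash
mkdir -p pics; ls
python3 - <<'E'
from station import env
import cv2,numpy as np,pickle
s=env.observe();print({k:np.round(v,3) for k,v in s.items()})
for n in("scene","top"):
    d=env.snapshot(n);pickle.dump(d,open(n+'.pkl','wb'))
    print(n,d['camera_matrix'],d['dist_coeffs'],d['position'],d['attitude'])
    cv2.imwrite(f'pics/{n}0.png',cv2.resize(d['pixels'][:,:,::-1],(800,600),interpolation=cv2.INTER_CUBIC))
E
```

```text
pics
{'time': np.float64(0.0), 'joint_positions': array([-1.239,  0.239, -0.014,  1.319,  0.   ,  1.571]), 'joint_velocities': array([ 0.001,  0.001,  0.001,  0.002, -0.001, -0.   ]), 'tau': array([ 1.0000e-03, -5.3878e+01,  3.4644e+01,  1.8000e-02, -0.0000e+00,
        0.0000e+00]), 'ee_pos': array([ 0.171, -0.496,  0.231]), 'orientation': array([ 0.986,  0.165, -0.   , -0.001]), 'ft_force': array([ 0.16 , -0.44 , -0.029]), 'torque': array([-0.015, -0.022, -0.027]), 'opening': np.float64(1.001)}
scene [[481.29212781   0.         254.4490526 ]
 [  0.         481.29212781 191.87016135]
 [  0.           0.           1.        ]] [-0.13385664  0.          0.          0.          0.        ] [0.18791014 0.54627243 0.99275431] [-0.24379762  0.90007078 -0.34725063  0.09925883]
top [[382.45263139   0.         256.07327305]
 [  0.         382.45263139 193.1237371 ]
 [  0.           0.           1.        ]] [-0.12537451  0.          0.          0.          0.        ] [ 0.48082937 -0.09881756  1.02786933] [ 0.71030053 -0.70202216  0.04103023 -0.03089586]
```

View pics/scene0.png

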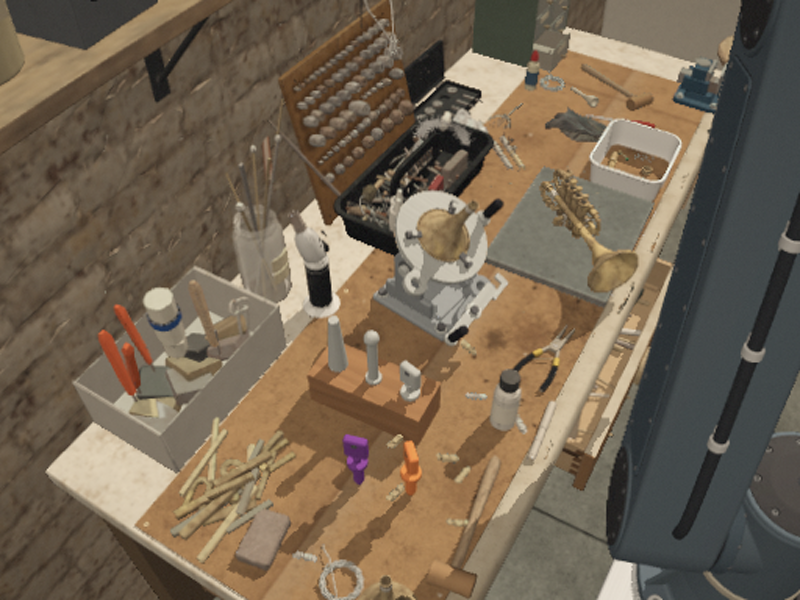

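View pics/top0.png

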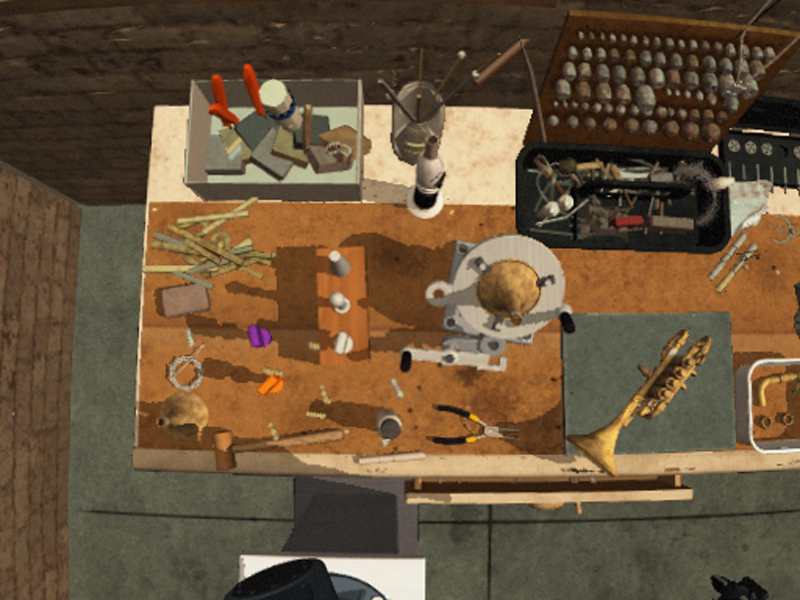

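The scene view shows the grey pin at the right end of the block (410,375) and the positioner at (435,250). In the top view the eye is at (437,291), the turning post at (567,320), and the keeper at (405–505,357), which may be shut.

Things that could be taken for the pin (top-view pixels):
- grey tab tool in the block at (343,342): chosen
- purple at (260,336) and orange at (270,383): look-alikes
- dent rod at (338,300) and mandrel at (338,262): bystanders

Next I fit the plate and block from depth and check the choice in a close crop.

```bash
cat > h.py <<'E'
import numpy as np,cv2,pickle
from scipy.spatial.transform import Rotation as R
def cloud(d,T=None):
    """HxWx3 world points (nan where no depth); T: 4x4 camera->world"""
    if T is None:
        T=np.eye(4);T[:3,:3]=R.from_quat(d['attitude']).as_matrix();T[:3,3]=d['position']
    h,w=d['depth'].shape
    uv=np.stack(np.meshgrid(np.arange(w),np.arange(h)),-1).reshape(-1,1,2).astype(float)
    r=cv2.undistortPoints(uv,d['camera_matrix'],d['dist_coeffs'])[:,0]
    z=d['depth'].reshape(-1).astype(float);z[z==0]=np.nan
    P=np.c_[r*z[:,None],z]
    return (P@T[:3,:3].T+T[:3,3]).reshape(h,w,3)
def project(d,P,T=None):
    if T is None:
        T=np.eye(4);T[:3,:3]=R.from_quat(d['attitude']).as_matrix();T[:3,3]=d['position']
    Ti=np.linalg.inv(T)
    return cv2.projectPoints(np.atleast_2d(P).astype(float),cv2.Rodrigues(Ti[:3,:3])[0],Ti[:3,3],d['camera_matrix'],d['dist_coeffs'])[0][:,0]
def ransac(P,tol=.002,n=400,cond=lambda n:True):
    rng=np.random.default_rng(0);best=None;bc=0
    for _ in range(n):
        a=P[rng.choice(len(P),3,False)];v=np.cross(a[1]-a[0],a[2]-a[0]);l=np.linalg.norm(v)
        if l<1e-6: continue
        v/=l; v*=np.sign(v[2])
        if not cond(v): continue
        m=abs((P-a[0])@v)<tol
        if m.sum()>bc: bc=m.sum();best=m
    Q=P[best];c=Q.mean(0);v=np.linalg.svd(Q-c)[2][2];v*=np.sign(v[2]);return c,v,best
def wristT(env):
    s=env.observe();d=env.snapshot('wrist')
    T=np.eye(4);T[:3,:3]=R.from_quat(s['orientation']).as_matrix();T[:3,3]=s['ee_pos']
    return s,d,T@np.asarray(d['mount'])
E
python3 - <<'E'
from h import *
t=pickle.load(open('top.pkl','rb'));s=pickle.load(open('scene.pkl','rb'))
for n,d,(u0,u1,v0,v1) in(('top',t,(255,385,135,250)),('scene',s,(230,330,110,225))):
    C=cloud(d)[v0:v1,u0:u1];P=C.reshape(-1,3);ok=np.isfinite(P[:,0])&(P[:,2]>.06);
    U=np.stack(np.meshgrid(np.arange(u0,u1),np.arange(v0,v1)),-1).reshape(-1,2)[ok];P=P[ok]
    c,nv,m=ransac(P,.0025,1500,lambda v:.8<v[2]<.92)
    Q=P[m];print(n,m.sum(),c.round(4),nv.round(4),'tilt',np.degrees(np.arccos(nv[2])).round(1),'yaw of +x',np.degrees(np.arctan2(-nv[1],-nv[0])).round(1))
    # coords in plane
    xs=np.array([0,0,1])-nv[2]*nv;xs/=np.linalg.norm(xs);ys=np.cross(nv,xs)
    q=np.c_[(Q-c)@xs,(Q-c)@ys];img=np.zeros((400,400),np.uint8)
    ij=(q*1000+200).astype(int);img[np.clip(ij[:,0],0,399),np.clip(ij[:,1],0,399)]=255
    img=cv2.morphologyEx(img,cv2.MORPH_CLOSE,np.ones((7,7)));img=img[::-1,::-1]
    cv2.imwrite(f'plane_{n}.png',img)
    np.savez(f'plane_{n}.npz',c=c,n=nv,xs=xs,ys=ys)
a=cv2.resize(t['pixels'][135:250,205:385,::-1],None,fx=4,fy=4,interpolation=cv2.INTER_CUBIC)[:,:]
b=cv2.resize(s['pixels'][110:260,190:330,::-1],(560,600),interpolation=cv2.INTER_CUBIC)
cv2.imwrite('pics/c1.png',a)
p=np.hstack([cv2.imread('plane_top.png'),cv2.imread('plane_scene.png')]);cv2.imwrite('pics/c2.png',p)
cv2.imwrite('pics/c3.png',b)
E
```

```text
top 2357 [ 0.5956 -0.2647  0.156 ] [-0.4904  0.0816  0.8677] tilt 29.8 yaw of +x -9.5
scene 1404 [ 0.5908 -0.251   0.151 ] [-0.4955  0.0834  0.8646] tilt 30.2 yaw of +x -9.6
```

View pics/c1.png

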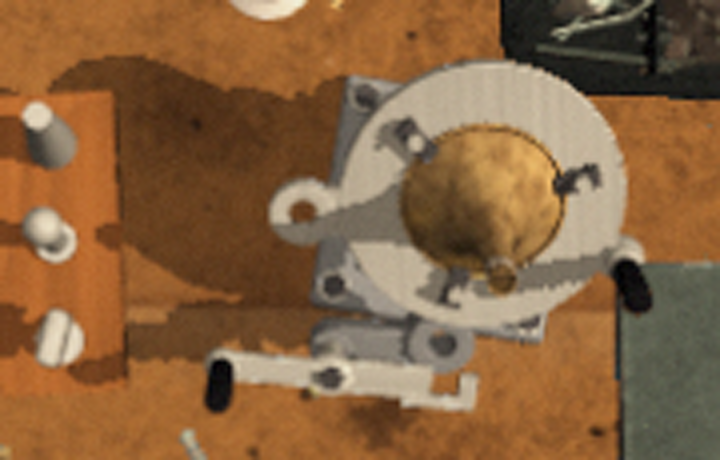

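View pics/c2.png

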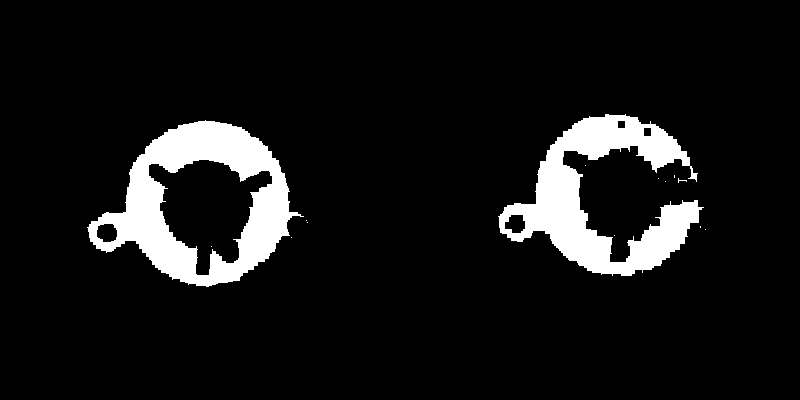

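The crop shows the chosen grey tab pin at (57,338), the bare socket at (440,343), and the keeper partly open with its fork at (455,388) and handle at (218,382). The plane masks show a clean plate disc, with the eye hole at (107,232).

Run:
```python
from h import *
from scipy.optimize import least_squares
D={n:pickle.load(open(n+'.pkl','rb')) for n in('top','scene')};res=[]
for n,d in D.items():
    z=np.load(f'plane_{n}.npz');c,nv,xs,ys=(z[k] for k in('c','n','xs','ys'))
    img=cv2.imread(f'plane_{n}.png',0)
    cs,h=cv2.findContours(img,cv2.RETR_CCOMP,cv2.CHAIN_APPROX_NONE)
    o=max(cs,key=cv2.contourArea)[:,0].astype(float)
    o=o[o[:,0]>(150 if n=='top' else 145)]
    if n=='scene': o=o[o[:,0]<275-0]
    f=least_squares(lambda p:np.hypot(o[:,0]-p[0],o[:,1]-p[1])-83,[205,200],loss='soft_l1')
    # eye hole
    holes=[k[:,0].mean(0) for k,hh in zip(cs,h[0]) if hh[3]>=0 and 60<cv2.contourArea(k)<600 and k[:,0,0].mean()<140]
    toW=lambda p:c+xs*(199-p[1])/1000+ys*(199-p[0])/1000
    ctr=toW(f.x);print(n,f.x,f.cost,holes,'ctr',ctr.round(4))
    e=toW(holes[0]);r=e-ctr;print(' eye',e.round(4),'rad',np.linalg.norm(r).round(4),'ang',np.arctan2(r@ys,-r@xs).round(3))
    res.append((ctr,nv,e))
ctr=(res[0][0]+res[1][0])/2;nv=res[0][1]+res[1][1]
yaw=np.arctan2(-nv[1],-nv[0]);Rs=np.column_stack([[np.cos(yaw)*np.cos(np.pi/6),np.sin(yaw)*np.cos(np.pi/6),.5],[-np.sin(yaw),np.cos(yaw),0],[-np.cos(yaw)*.5,-np.sin(yaw)*.5,np.cos(np.pi/6)]])
so=ctr-.105*Rs[:,0]-.016*Rs[:,2];print('yaw',np.degrees(yaw),'socket',so.round(4))
np.savez('sock.npz',R=Rs,o=so,ctr=ctr)
for n,d in D.items():
    P=(cloud(d)-so)@Rs;m=(P[...,2]>.024)&(P[...,2]<.036)&(abs(P[...,0]+.02)<.09)&(P[...,1]>-.05)&(P[...,1]<.15)
    q=P[m];q=q[(q[:,0]<.01)]
    # socket ring: zs near 0
    k=(abs(P[...,2])<.004)&(abs(P[...,0])<.025)&(abs(P[...,1])<.025)
    print(n,'arm face near socket',k.sum(),P[k].mean(0).round(4))
    l=cv2.fitLine(q[:,:2].astype(np.float32),cv2.DIST_L1,0,.001,.001).ravel();print(' keeper pts',len(q),'zmed',np.median(q[:,2]).round(4),'line',l.round(4),'range y',q[:,1].min().round(3),q[:,1].max().round(3))
    # keeper black post
    hsv=d['pixels'].max(-1)<45
    b=hsv&(P[...,2]>.03)&(P[...,2]<.085)&(P[...,0]>-.09)&(P[...,0]<.06)&(P[...,1]>.08)&(P[...,1]<.17)
    print(' keeper post',b.sum(),P[b].mean(0).round(4),P[b].max(0).round(3),P[b].min(0).round(3))
    b=hsv&(P[...,2]>.03)&(P[...,2]<.085)&(P[...,0]>0)&(P[...,0]<.25)&(P[...,1]<-.06)&(P[...,1]>-.13)
    print(' turn post',b.sum(),P[b].mean(0).round(4),P[b].max(0).round(3),P[b].min(0).round(3))
# block & pin
P=cloud(D['top']);m=(abs(P[...,2]-.07)<.004)&(P[...,1]>-.06)&(P[...,1]<.14)&(P[...,0]>.3)&(P[...,0]<.75);hsv=cv2.cvtColor(D['top']['pixels'],cv2.COLOR_RGB2HSV);m&=hsv[...,1]>100
r=cv2.minAreaRect(P[m][:,:2].astype(np.float32));print('block',r,np.median(P[m][:,2]))
m2=(hsv[...,1]<70)&(P[...,2]>.08)&(P[...,2]<.2);
for k in range(1):
    nl,lab,st,ce=cv2.connectedComponentsWithStats(m2.astype(np.uint8))
    for i in range(1,nl):
        if st[i,4]>15 and 190<ce[i][0]<240 and 150<ce[i][1]<240:
            q=P[lab==i];t=q[q[:,2]>np.max(q[:,2])-.012];print('tool',ce[i].round(1),st[i,4],'top',t.mean(0).round(4),cv2.minAreaRect(t[:,:2].astype(np.float32)))
```

```text
top [205.71388067 202.78493181] 592.7116374949248 [array([106.59375 , 232.421875])] ctr [ 0.5912 -0.2708  0.1541]
 eye [ 0.5821 -0.1688  0.1394] rad 0.1035 ang 1.28
scene [219.59240967 192.97758776] 15716.602448577794 [array([114.88571429, 223.48571429])] ctr [ 0.5925 -0.2722  0.1541]
 eye [ 0.5839 -0.1645  0.1387] rad 0.1091 ang 1.287
yaw -9.504481450307221 socket [ 0.5101 -0.2578  0.0877]
top arm face near socket 145 [-0.0019  0.0036 -0.0001]
 keeper pts 488 zmed 0.032 line [ 0.0398 -0.9992 -0.0169  0.0682] range y -0.023 0.141
 keeper post 65 [-0.0199  0.1316  0.062 ] [-0.015  0.138  0.079] [-0.029  0.125  0.036]
 turn post 83 [ 0.0863 -0.0861  0.059 ] [ 0.093 -0.081  0.074] [ 0.077 -0.095  0.032]
scene arm face near socket 79 [ 0.0088  0.0025 -0.0009]
 keeper pts 386 zmed 0.0313 line [ 0.0306 -0.9995 -0.0164  0.0829] range y -0.023 0.143
 keeper post 58 [-0.0236  0.1377  0.0592] [-0.018  0.141  0.077] [-0.03   0.131  0.032]
 turn post 58 [ 0.0833 -0.0808  0.055 ] [ 0.089 -0.076  0.072] [ 0.077 -0.092  0.033]
block ((0.5509214401245117, 0.02595125138759613), (0.22669510543346405, 0.16998399794101715), 3.493854522705078) 0.06973211290662101
tool [216.4 168.6] 127 top [ 0.6323 -0.0152  0.1741] ((0.6319550275802612, -0.014883199706673622), (0.014498722739517689, 0.014030708000063896), 43.51307678222656)
tool [216.2 192.4] 90 top [ 0.5706 -0.0192  0.1742] ((0.5709142088890076, -0.019190294668078423), (0.019067013636231422, 0.019142065197229385), 47.25960922241211)
tool [218.5 219.3] 91 top [ 0.5102 -0.0227  0.1332] ((0.5102198719978333, -0.022475816309452057), (0.014620226807892323, 0.02969931624829769), 79.300537109375)
```

The keeper lever lies along socket y at x = -17 mm, so it is practically shut and must be opened first. The faceplate is at about 1.28 rad. I'll write a small planner that gives equal screw rows, then go above the keeper post.

```bash
cat >> h.py <<'E'
_s=np.load('sock.npz');RS,SO=_s['R'],_s['o']
def T4(Rm,p):
    T=np.eye(4);T[:3,:3]=Rm;T[:3,3]=p;return T
def target(p,phi):
    """tool pose along -socket z, TCP at p (socket frame, m), jaw axis at phi deg in socket xy"""
    a=np.radians(phi);y=np.array([np.cos(a),np.sin(a),0]);z=np.array([0,0,-1.]);return T4(RS@np.column_stack([np.cross(y,z),y,z]),RS@np.asarray(p)+SO)
def cur(env):
    s=env.observe();return T4(R.from_quat(s['orientation']).as_matrix(),s['ee_pos'])
def rows(T0,T1,k):
    from scipy.linalg import logm,expm
    E=expm(np.real(logm(np.linalg.inv(T0)@T1))/k)
    return np.r_[E[:3,3].round(4),np.degrees(R.from_matrix(E[:3,:3]).as_rotvec()).round(2)]
def insock(T):
    p=RS.T@(T[:3,3]-SO);y=RS.T@T[:3,1];return p.round(4),np.degrees(np.arctan2(y[1],y[0])).round(2),np.degrees(np.arccos(np.clip(-(RS.T@T[:3,2])[2],-1,1))).round(2)
E
python3 - <<'E'
from h import *
from station import env
T=cur(env);G=target([-.020,.133,.15],0)
# first lift to safe via point then go
print('goal',G[:3,3].round(3));print('n=16',rows(T,G,16))
for f in(.25,.5,.75):
    from scipy.linalg import logm,expm
    print((T@expm(np.real(logm(np.linalg.inv(T)@G))*f))[:3,3].round(3))
E
```

```text
goal [ 0.441 -0.111  0.208]
n=16 [ 3.04e-02 -4.40e-03  1.90e-03 -1.69e+00  1.00e+00 -3.75e+00]
[ 0.274 -0.43   0.225]
[ 0.357 -0.339  0.222]
[ 0.413 -0.23   0.218]
```

step_arm:
  increments: "0.0304 -0.0044 0.0019 -1.69 1 -3.75 1;0.0304 -0.0044 0.0019 -1.69 1 -3.75 1;0.0304 -0.0044 0.0019 -1.69 1 -3.75 1;0.0304 -0.0044 0.0019 -1.69 1 -3.75 1;0.0304 -0.0044 0.0019 -1.69 1 -3.75 1;0.0304 -0.0044 0.0019 -1.69 1 -3.75 1;0.0304 -0.0044 0.0019 -1.69 1 -3.75 1;0.0304 -0.0044 0.0019 -1.69 1 -3.75 1;0.0304 -0.0044 0.0019 -1.69 1 -3.75 1;0.0304 -0.0044 0.0019 -1.69 1 -3.75 1;0.0304 -0.0044 0.0019 -1.69 1 -3.75 1;0.0304 -0.0044 0.0019 -1.69 1 -3.75 1;0.0304 -0.0044 0.0019 -1.69 1 -3.75 1;0.0304 -0.0044 0.0019 -1.69 1 -3.75 1;0.0304 -0.0044 0.0019 -1.69 1 -3.75 1;0.0304 -0.0044 0.0019 -1.69 1 -3.75 1;0 0 0 0 0 0 1;0 0 0 0 0 0 1"

```text
time: 1.9
ee_pos: [0.44, -0.091, 0.201]
orientation: [0.722, 0.639, 0.173, 0.199]
ft_force: [-0.1, -0.5, -0.7]
opening: 1.003
```

```bash
cat > look.py <<'E'
import sys
from h import *
from station import env
def look(name):
    s,d,T=wristT(env);pickle.dump((d,T),open(name+'.pkl','wb'));cv2.imwrite(f'pics/{name}.png',d['pixels'][:,:,::-1]);return d,T
if __name__=='__main__':
    print(insock(cur(env)),env.observe()['joint_positions'].round(3));d,T=look(sys.argv[1])
    print(np.asarray(d['mount']).round(3).tolist(), d['camera_matrix'][0,0])
E
python3 look.py w1
```

```text
(array([-0.027 ,  0.1529,  0.1464]), np.float64(2.21), np.float64(1.19)) [-0.243 -0.242 -0.737  0.544  0.057  1.466]
[[-0.0, -0.952, -0.307, 0.079], [1.0, -0.0, -0.0, 0.001], [0.0, -0.307, 0.952, -0.142], [0.0, 0.0, 0.0, 1.0]] 278.0139167457883
```

View pics/w1.png

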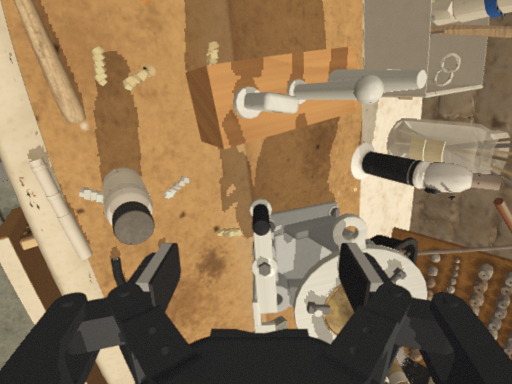

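The wrist view shows the keeper post as the black cylinder at (262,215), with the lever straight down to a fork at (275,320) opening right over the socket, so the keeper is shut. The white bottle (130,205) and the block are clear.

Run:
```python
from h import *
from station import env
d,T=pickle.load(open('w1.pkl','rb'));P=(cloud(d,T)-SO)@RS
v,u=np.mgrid[0:384,0:512]
b=(d['pixels'].max(-1)<60)&(u>245)&(u<280)&(v>190)&(v<240)&(P[...,2]>.035)
q=P[b];print(len(q),q.min(0).round(4),q.max(0).round(4))
t=q[q[:,2]>q[:,2].max()-.004];print('top disc',t.mean(0).round(4),len(t),(t.max(0)-t.min(0)).round(4))
l=P[(abs(P[...,2]-.032)<.004)&(abs(P[...,0]+.02)<.02)&(P[...,1]>-.03)&(P[...,1]<.12)]
print('lever',len(l),np.median(l,0).round(4),cv2.fitLine(l[:,:2].astype(np.float32),cv2.DIST_L1,0,.001,.001).ravel().round(4))
p=t.mean(0);
To=cur(env);G=target([p[0],p[1],.095],0);print(rows(To,G,3));print(rows(G,target([p[0],p[1],.042],0),4))
```

```text
401 [-0.0304  0.1261  0.037 ] [-0.0158  0.1407  0.0769]
top disc [-0.0239  0.1341  0.075 ] 193 [0.0144 0.0145 0.004 ]
lever 1762 [-0.0161  0.0482  0.0313] [ 0.0437 -0.999  -0.0168  0.0664]
[-0.0064  0.0008  0.017   0.2    -0.33    0.73  ]
[-0.     -0.      0.0132  0.      0.     -0.    ]
```

step_arm:
  increments: "-0.0064 0.0008 0.017 0.2 -0.33 0.73 1;-0.0064 0.0008 0.017 0.2 -0.33 0.73 1;-0.0064 0.0008 0.017 0.2 -0.33 0.73 1;0 0 0 0 0 0 1;0 0 0 0 0 0 1"

```text
time: 2.45
ee_pos: [0.4667, -0.1198, 0.1585]
orientation: [0.74, 0.62, 0.166, 0.198]
ft_force: [-0.2, -0.3, -0.2]
opening: 0.999
```

Run:
```python
from h import *
from station import env
To=cur(env);print(insock(To));print(rows(To,target([-.0235,.1335,.042],0),5))
```

```text
(array([-0.0214,  0.129 ,  0.094 ]), np.float64(-0.51), np.float64(0.27))
[ 0.0009 -0.0004  0.0104  0.      0.05   -0.1   ]
```

step_arm:
  increments: "0.0009 -0.0004 0.0104 0 0 0 1;0.0009 -0.0004 0.0104 0 0 0 1;0.0009 -0.0004 0.0104 0 0 0 1;0.0009 -0.0004 0.0104 0 0 0 1;0.0009 -0.0004 0.0104 0 0 0 1;0 0 0 0 0 0 0;0 0 0 0 0 0 0;0 0 0 0 0 0 0;0 0 0 0 0 0 0;0 0 0 0 0 0 0;0 0 0 0 0 0 0;0 0 0 0 0 0 0;0 0 0 0 0 0 0"
  squeeze: 25

```text
time: 3.75
ee_pos: [0.4926, -0.1221, 0.1189]
orientation: [0.741, 0.618, 0.168, 0.201]
ft_force: [0.8, 0.8, -2.1]
opening: 0.176
```

```bash
cat > screw.py <<'E'
from h import *
def turn(T,c,deg,k):
    """rows for turning pose T about the axis parallel to socket z through c (socket xy, m); deg CCW positive"""
    a=np.radians(deg);M=T4(R.from_rotvec(RS[:,2]*a).as_matrix(),[0,0,0]);C=T4(np.eye(3),RS@np.r_[c,0]+SO)
    return rows(T,C@M@np.linalg.inv(C)@T,k)
E
python3 - <<'E'
from screw import *
from station import env
T=cur(env);print(insock(T),env.observe()['joint_positions'].round(2));print(turn(T,[-.017,.066],-55,16))
E
```

```text
(array([-0.0187,  0.1309,  0.0468]), np.float64(-0.7), np.float64(0.57)) [-0.27 -0.02 -0.82  0.25  0.05  1.49]
[ 0.      0.0039  0.      0.02   -0.03    3.44  ]
```

step_arm:
  increments: "0 0.0039 0 0 0 3.44 0;0 0.0039 0 0 0 3.44 0;0 0.0039 0 0 0 3.44 0;0 0.0039 0 0 0 3.44 0;0 0.0039 0 0 0 3.44 0;0 0.0039 0 0 0 3.44 0;0 0.0039 0 0 0 3.44 0;0 0.0039 0 0 0 3.44 0;0 0 0 0 0 0 0"

```text
time: 4.65
ee_pos: [0.5177, -0.1332, 0.1342]
orientation: [0.87, 0.417, 0.212, 0.153]
ft_force: [1.7, -1.5, -2.1]
opening: 0.18
```

Run:
```python
from screw import *
from station import env
T=cur(env);print(insock(T),env.observe()['joint_positions'].round(2));p,a,_=insock(T);print(p[:2]-[-.017,.066],np.hypot(*(p[:2]-[-.017,.066])));print(turn(T,[-.017,.066],-25,7))
```

```text
(array([0.012 , 0.1242, 0.0468]), np.float64(-29.19), np.float64(0.49)) [-0.28  0.   -0.74  0.3   0.05  1.98]
[0.029  0.0582] 0.06502491830060227
[ 1.00e-04  4.00e-03  0.00e+00  1.00e-02 -3.00e-02  3.57e+00]
```

step_arm:
  increments: "0 0.004 0 0 0 3.57 0;0 0.004 0 0 0 3.57 0;0 0.004 0 0 0 3.57 0;0 0.004 0 0 0 3.57 0;0 0.004 0 0 0 3.57 0;0 0.004 0 0 0 3.57 0;0 0.004 0 0 0 3.57 0;0 0.004 0 0 0 3.57 0;0 0 0 0 0 0 0;0 0 0 0 0 0 1;0 0 0 0 0 0 1;0 0 0 0 0 0 1;0 0 0 0 0 0 1;0 0 0 0 0 0 1"

```text
time: 6.05
ee_pos: [0.5345, -0.1564, 0.1464]
orientation: [0.945, 0.193, 0.244, 0.096]
ft_force: [-0.3, -0.6, 0.1]
opening: 0.993
```

Run:
```python
from screw import *
from station import env
T=cur(env);print(insock(T),env.observe()['joint_positions'].round(2))
U=T@T4(np.eye(3),[0,0,-.11])
G=target([.084,-.0895,.13],-13.6);print(rows(U,G,10),U[:3,3].round(3),G[:3,3].round(3))
```

```text
(array([0.0357, 0.104 , 0.0472]), np.float64(-57.32), np.float64(0.47)) [-0.33  0.02 -0.68  0.34  0.08  2.43]
[-1.27e-02  1.61e-02  2.80e-03  5.00e-02 -0.00e+00 -4.37e+00] [ 0.48  -0.147  0.241] [ 0.503 -0.347  0.242]
```

step_arm:
  increments: "0 0 -0.03 0 0 0 1;0 0 -0.03 0 0 0 1;0 0 -0.03 0 0 0 1;0 0 -0.03 0 0 0 1;-0.0127 0.0161 0.0008 0 0 -4.37 0.6;-0.0127 0.0161 0.0008 0 0 -4.37 0.6;-0.0127 0.0161 0.0008 0 0 -4.37 0.6;-0.0127 0.0161 0.0008 0 0 -4.37 0.6;-0.0127 0.0161 0.0008 0 0 -4.37 0.6;-0.0127 0.0161 0.0008 0 0 -4.37 0.6;-0.0127 0.0161 0.0008 0 0 -4.37 0.6;-0.0127 0.0161 0.0008 0 0 -4.37 0.6;-0.0127 0.0161 0.0008 0 0 -4.37 0.6;-0.0127 0.0161 0.0008 0 0 -4.37 0.6;0 0 0 0 0 0 0.6;0 0 0 0 0 0 0.6"

```text
time: 7.65
ee_pos: [0.4871, -0.35, 0.2757]
orientation: [0.795, 0.546, 0.188, 0.184]
ft_force: [-0.7, 0.5, 0.2]
opening: 0.6
```

```bash
python3 look.py w2
python3 - <<'E'
from h import *
d,T=pickle.load(open('w2.pkl','rb'));P=(cloud(d,T)-SO)@RS
b=(d['pixels'].max(-1)<60)&(abs(P[...,0]-.084)<.03)&(abs(P[...,1]+.0895)<.03)&(P[...,2]>.03)&(P[...,2]<.09)
q=P[b];print(len(q));t=q[q[:,2]>.066]
print(q.min(0).round(4),q.max(0).round(4),'top',t.mean(0).round(4),(t.max(0)-t.min(0)).round(4))
E
```

```text
(array([ 0.0875, -0.0947,  0.1664]), np.float64(-11.51), np.float64(0.58)) [-0.769  0.035 -0.29   0.792  0.289  1.237]
[[-0.0, -0.952, -0.307, 0.079], [1.0, -0.0, -0.0, 0.0], [0.0, -0.307, 0.952, -0.142], [0.0, 0.0, 0.0, 1.0]] 278.0139167457883
372
[ 0.0765 -0.0943  0.033 ] [ 0.092  -0.0792  0.0737] top [ 0.0842 -0.0864  0.0704] [0.0155 0.0149 0.0076]
```

View pics/w2.png

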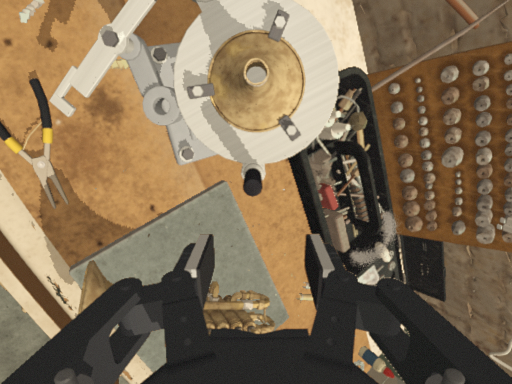

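The wrist view shows the turning post at (253,183), the socket ring bare at (160,103), and the keeper swung well clear. I'll go down on the post and check the socket position from the ring at the same time.

```bash
cat > ring.py <<'E'
from h import *
def cast(d,T,uv,zs):
    r=cv2.undistortPoints(np.array(uv,float).reshape(-1,1,2),d['camera_matrix'],d['dist_coeffs'])[:,0]
    v=np.c_[r,np.ones(len(r))]@T[:3,:3].T@RS;o=(T[:3,3]-SO)@RS
    return o+v*((zs-o[2])/v[:,2])[:,None]
E
python3 - <<'E'
from ring import *
from station import env
d,T=pickle.load(open('w2.pkl','rb'))
g=cv2.cvtColor(d['pixels'],cv2.COLOR_RGB2GRAY)[80:126,138:184];g4=cv2.resize(g,None,fx=6,fy=6,interpolation=cv2.INTER_CUBIC)
c=cv2.HoughCircles(cv2.GaussianBlur(g4,(0,0),3),cv2.HOUGH_GRADIENT,1.2,20,param1=80,param2=20,minRadius=20,maxRadius=130)
for k in c[0][:5]:
    uv=(k[:2]+.5)/6-.5+[138,80];print('circ',uv.round(1),(k[2]/6).round(1),cast(d,T,[uv],0)[0].round(4))
print('socket expected at',project(d,SO[None],T))
To=cur(env);A=target([.084,-.088,.09],-13.6);print(rows(To,A,4));print(rows(A,target([.084,-.088,.035],-13.6),5))
cv2.imwrite('ring1.png',g4)
E
```

```text
Traceback (most recent call last):
TypeError: 'NoneType' object is not subscriptable
```

Run:
```python
from ring import *
from station import env
d,T=pickle.load(open('w2.pkl','rb'))
P=(cloud(d,T)-SO)@RS
print('socket expected at',project(d,SO[None],T))
m=(abs(P[...,2])<.003)&(np.hypot(P[...,0],P[...,1])<.03)
q=P[m];print('face z',np.median(q[:,2]))
# hole: pixels in neighbourhood with zs well below 0
h=(P[...,2]<-.006)&(np.hypot(P[...,0],P[...,1])<.03);n,l,s,c=cv2.connectedComponentsWithStats(h.astype(np.uint8))
for i in range(1,n): print(s[i],c[i].round(1),cast(d,T,[c[i]],0)[0].round(4))
g=d['pixels'].mean(-1)
print(g[92:116:1,146:176:2].astype(int))
To=cur(env);A=target([.084,-.088,.09],-13.6);print(rows(To,A,4));print(rows(A,target([.084,-.088,.035],-13.6),5))
```

```text
socket expected at [[159.68304288 106.57059632]]
face z -0.0010107991262147558
[155  78   1   1   1] [155.  78.] [0.0036 0.029  0.    ]
[157  78   7   8  34] [159.8  81.9] [0.0074 0.0241 0.    ]
[150  84   1   1   1] [150.  84.] [-0.0034  0.0244  0.    ]
[167  84   8   7  32] [170.8  86.5] [0.0176 0.0172 0.    ]
[148  87   1   2   2] [148.   87.5] [-0.0066  0.0215  0.    ]
[150  87   1   2   2] [150.   87.5] [-0.0045  0.021   0.    ]
[165  86   1   1   1] [165.  86.] [0.0117 0.019  0.    ]
[139  89   1   1   1] [139.  89.] [-0.0165  0.0222  0.    ]
[144  89   1   1   1] [144.  89.] [-0.0112  0.021   0.    ]
[146  89   2   2   2] [146.5  89.5] [-0.0087  0.0199  0.    ]
[139  91   1   1   1] [139.  91.] [-0.0171  0.0203  0.    ]
[140  93   1   1   1] [140.  93.] [-0.0167  0.0181  0.    ]
[144  92   1   1   1] [144.  92.] [-0.0121  0.0181  0.    ]
[141  95   1   1   1] [141.  95.] [-0.0163  0.0159  0.    ]
[143  96   1   1   1] [143.  96.] [-0.0144  0.0144  0.    ]
[154  98  16  16 197] [161.5 105.6] [0.0023 0.0006 0.    ]
[168 113  20  16 134] [178.8 122.9] [ 0.0155 -0.021   0.    ]
[[
[... 904 characters left out ...]
7  94  93 152 176 185 184 165 173 175]
 [173 175 178 174 128 100 100  93 148 175 184 184 165 175 174]
 [173 176 178 177 125 101 101 102 133 171 185 181 167 175 174]
 [174 175 176 179 135 106 106 104 112 168 187 182 170 176 177]
 [172 173 175 181 149 107 107 109 104 156 185 168 171 176 175]
 [172 172 177 179 163 115 109 109 106 131 182 164 173 175 177]
 [173 174 177 177 175 130 110 110 107 109 149 165 174 173 176]
 [172 172 175 178 178 159 120 107 107 106 135 170 173 174 177]
 [170 174 176 176 177 172 149 126 119 133 161 173 175 176 175]
 [167 172 176 176 176 178 174 162 158 163 172 173 172 175 177]]
[ 0.0014 -0.0014  0.0191  0.15    0.03    0.53  ]
[-0.     0.     0.011  0.     0.    -0.   ]
```

The socket hole centre, at (161.7,105.7), is within about 2 mm of my frame. Going down on the post.

step_arm:
  increments: "0.0014 -0.0014 0.0191 0 0 0.53 0.6;0.0014 -0.0014 0.0191 0 0 0.53 0.6;0.0014 -0.0014 0.0191 0 0 0.53 0.6;0.0014 -0.0014 0.0191 0 0 0.53 0.6;0 0 0.011 0 0 0 0.6;0 0 0.011 0 0 0 0.6;0 0 0.011 0 0 0 0.6;0 0 0.011 0 0 0 0.6;0 0 0.009 0 0 0 0.6;0 0 0 0 0 0 0;0 0 0 0 0 0 0;0 0 0 0 0 0 0;0 0 0 0 0 0 0;0 0 0 0 0 0 0;0 0 0 0 0 0 0"
  squeeze: 50

```text
time: 9.2
ee_pos: [0.5508, -0.3489, 0.1589]
orientation: [0.807, 0.529, 0.193, 0.181]
ft_force: [4.6, -1.2, -5.2]
opening: 0.197
```

Run:
```python
from screw import *
from station import env
T=cur(env);p,a,t=insock(T);print(p,a,t,env.observe()['joint_positions'].round(2));print('rel',p[:2]-[.105,0],'ang from -x',np.degrees(np.arctan2(-p[1],-(p[0]-.105))),np.hypot(*(p[:2]-[.105,0])))
print(turn(T,[.107,.0005],74,20))
```

```text
[ 0.0834 -0.0832  0.034 ] -13.95 0.68 [-0.68  0.19 -0.43  0.47  0.25  1.36]
rel [-0.0216 -0.0832] ang from -x 75.44642720928745 0.08595812934213959
[ 0.0e+00  5.6e-03  1.0e-04 -0.0e+00  4.0e-02 -3.7e+00]
```

step_arm:
  increments: "0 0.0056 0 0 0 -3.7 0;0 0.0056 0 0 0 -3.7 0;0 0.0056 0 0 0 -3.7 0;0 0.0056 0 0 0 -3.7 0;0 0.0056 0 0 0 -3.7 0;0 0.0056 0 0 0 -3.7 0;0 0.0056 0 0 0 -3.7 0;0 0.0056 0 0 0 -3.7 0;0 0 0 0 0 0 0"

```text
time: 10.1
ee_pos: [0.5889, -0.3552, 0.1811]
orientation: [0.639, 0.723, 0.139, 0.224]
ft_force: [6.7, -0.0, -2.9]
opening: 0.195
```

```bash
cat > ps.py <<'E'
from screw import *
from station import env
T=cur(env);p,a,t=insock(T);print(p,a,t,env.observe()['joint_positions'].round(2),env.observe()['ft_force'].round(1));c=np.array([.107,.0005])
pa=np.degrees(np.arctan2(p[1]-c[1],-(p[0]-c[0])));print('post ang from -x (CW+)',pa.round(2),'radius',np.hypot(*(p[:2]-c)).round(4),'jaw-based plate angle',(73.55-(a+13.95)).round(2))
rem=pa+150;print('plate deg by post',rem.round(2));print(turn(T,c,rem,max(1,int(round(abs(rem)/3.5)))))
E
python3 ps.py
```

```text
[ 0.1279 -0.0831  0.034 ] 16.56 0.58 [-0.65  0.23 -0.32  0.54  0.24  0.86] [ 6.7 -0.  -2.9]
post ang from -x (CW+) -104.04 radius 0.0862 jaw-based plate angle 43.04
plate deg by post 45.96
[-1.00e-04  5.30e-03  0.00e+00 -1.00e-02  3.00e-02 -3.54e+00]
```

step_arm:
  increments: "0 0.0053 0 0 0 -3.54 0;0 0.0053 0 0 0 -3.54 0;0 0.0053 0 0 0 -3.54 0;0 0.0053 0 0 0 -3.54 0;0 0.0053 0 0 0 -3.54 0;0 0.0053 0 0 0 -3.54 0;0 0.0053 0 0 0 -3.54 0;0 0.0053 0 0 0 -3.54 0;0 0.0053 0 0 0 -3.54 0;0 0.0053 0 0 0 -3.54 0;0 0.0053 0 0 0 -3.54 0;0 0 0 0 0 0 0;0 0 0 0 0 0 0"

```text
time: 11.4
ee_pos: [0.6362, -0.3285, 0.2057]
orientation: [0.353, 0.898, 0.056, 0.258]
ft_force: [3.0, -2.4, -3.2]
opening: 0.196
```

```bash
python3 ps.py;  python3 - <<'E'
from ring import *
from look import look
d,T=look('w3')
t=env.snapshot('top') if 0 else None
from station import env
t=env.snapshot('top');pickle.dump(t,open('top2.pkl','wb'))
a=cv2.resize(t['pixels'][135:250,245:385,::-1],None,fx=3.4,fy=3.4,interpolation=cv2.INTER_CUBIC)
b=d['pixels'][:,:,::-1];b=cv2.resize(b,(320,240))
o=np.zeros((391,800,3),np.uint8);o[:,:476]=a;o[:240,480:]=b;cv2.imwrite('pics/c4.png',o)
E
```

```text
[ 0.1768 -0.0489  0.0341] 56.56 0.65 [-0.56  0.25 -0.23  0.6   0.2   0.24] [ 3.  -2.4 -3.2]
post ang from -x (CW+) -144.71 radius 0.0855 jaw-based plate angle 3.04
plate deg by post 5.29
[-0.      0.0039  0.     -0.02    0.02   -2.64  ]
```

View pics/c4.png

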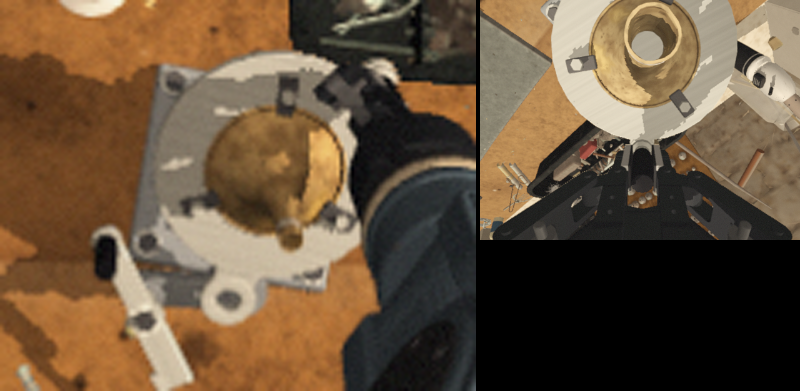

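The eye at (228,298) has come over the socket arm, with the keeper well open. I'll measure the remaining angle.

```bash
cat > eye.py <<'E'
from ring import *
from station import env
def eye(name):
    d=env.snapshot(name);P=(cloud(d)-SO)@RS
    m=(abs(P[...,2]-.016)<.004)&(np.hypot(P[...,0]-.105,P[...,1])<.14)
    q=P[m];img=np.zeros((300,300),np.uint8);ij=(q[:,:2]*1000+150).round().astype(int)
    ij=ij[(ij>=0).all(1)&(ij<300).all(1)];img[ij[:,0],ij[:,1]]=255;img=cv2.morphologyEx(img,cv2.MORPH_CLOSE,np.ones((5,5)))
    cs,h=cv2.findContours(img,cv2.RETR_CCOMP,cv2.CHAIN_APPROX_NONE)
    for k,hh in zip(cs,h[0]):
        if hh[3]>=0 and 60<cv2.contourArea(k)<600:
            (y,x),r=cv2.minEnclosingCircle(k);print(name,'hole at mm x,y',x-150,y-150,'r',r)
    # outer lug edge: mean y of lug pixels at given x rows (x<-5)
    lug=q[(q[:,0]<.01)&(abs(q[:,1])<.03)];print(name,'lug y range',(lug[:,1].min()*1000).round(1),(lug[:,1].max()*1000).round(1),'x min',(lug[:,0].min()*1000).round(1),len(lug))
eye('top');eye('scene')
E
python3 eye.py
```

```text
top hole at mm x,y -0.5 10.5 r 11.423759460449219
top lug y range -9.2 29.9 x min -18.3 111
scene hole at mm x,y 60.0 -3.5 r 6.800835609436035
scene hole at mm x,y 4.0882415771484375 12.73529052734375 r 14.35141658782959
scene lug y range -8.4 29.0 x min -17.7 90
```

step_arm:
  increments: "0 0.0039 0 0 0 -2.6 0;0 0.0039 0 0 0 -2.6 0;0 0 0 0 0 0 0;0 0 0 0 0 0 0"

```text
time: 12.0
ee_pos: [0.6409, -0.3226, 0.2078]
orientation: [0.311, 0.913, 0.044, 0.261]
ft_force: [3.9, -0.8, -3.5]
opening: 0.193
```

```bash
python3 ps.py; python3 eye.py
```

```text
[ 0.181  -0.0423  0.0341] 61.83 0.68 [-0.55  0.24 -0.23  0.6   0.19  0.16] [ 3.9 -0.8 -3.5]
post ang from -x (CW+) -149.96 radius 0.0855 jaw-based plate angle -2.23
plate deg by post 0.04
[-0.      0.0001  0.     -0.      0.     -0.04  ]
top hole at mm x,y -1.0 1.0 r 10.816754341125488
top lug y range -18.8 20.6 x min -18.2 116
scene hole at mm x,y 129.0 -57.0 r 6.403224468231201
scene hole at mm x,y 61.625 -58.375 r 5.876429557800293
scene hole at mm x,y 46.5 -21.0 r 8.500100135803223
scene hole at mm x,y 1.7727203369140625 1.8636322021484375 r 11.965089797973633
scene lug y range -18.7 21.1 x min -17.5 94
```

The plate is aligned: the eye is at y ≈ 1 mm in both views and the socket at ≈ 0.6 mm. Release and move over to the pin.

Run:
```python
from h import *
from station import env
from scipy.linalg import logm,expm
T=cur(env);U=T@T4(np.eye(3),[0,0,-.165])
a=np.radians(79.3);y=np.array([np.cos(a),np.sin(a),0]);z=np.array([0,0,-1.])
G=T4(np.column_stack([np.cross(y,z),y,z]),[.511,-.0225,.27])
print(U[:3,3].round(3));print(rows(U,G,14))
for f in(.25,.5,.75):print((U@expm(np.real(logm(np.linalg.inv(U)@G))*f))[:3,3].round(3))
```

```text
[ 0.558 -0.309  0.35 ]
[ 0.0132  0.0168  0.0045  0.57    2.14   -1.88  ]
[ 0.563 -0.236  0.329]
[ 0.556 -0.163  0.308]
[ 0.539 -0.091  0.288]
```

step_arm:
  increments: "0 0 0 0 0 0 0.5;0 0 0 0 0 0 0.5;0 0 0 0 0 0 0.5;0 0 0 0 0 0 0.5;0 0 -0.03 0 0 0 0.5;0 0 -0.03 0 0 0 0.5;0 0 -0.03 0 0 0 0.5;0 0 -0.03 0 0 0 0.5;0 0 -0.03 0 0 0 0.5;0 0 0 0 0 0 0.5"

```text
time: 13.1
ee_pos: [0.5611, -0.3103, 0.3417]
orientation: [0.312, 0.913, 0.043, 0.26]
ft_force: [0.2, -0.5, 0.5]
opening: 0.498
```

step_arm:
  increments: "0.0132 0.0168 0.0045 0.57 2.14 -1.88 0.6;0.0132 0.0168 0.0045 0.57 2.14 -1.88 0.6;0.0132 0.0168 0.0045 0.57 2.14 -1.88 0.6;0.0132 0.0168 0.0045 0.57 2.14 -1.88 0.6;0.0132 0.0168 0.0045 0.57 2.14 -1.88 0.6;0.0132 0.0168 0.0045 0.57 2.14 -1.88 0.6;0.0132 0.0168 0.0045 0.57 2.14 -1.88 0.6;0.0132 0.0168 0.0045 0.57 2.14 -1.88 0.6;0.0132 0.0168 0.0045 0.57 2.14 -1.88 0.6;0.0132 0.0168 0.0045 0.57 2.14 -1.88 0.6;0.0132 0.0168 0.0045 0.57 2.14 -1.88 0.6;0.0132 0.0168 0.0045 0.57 2.14 -1.88 0.6;0.0132 0.0168 0.0045 0.57 2.14 -1.88 0.6;0.0132 0.0168 0.0045 0.57 2.14 -1.88 0.6;0 0 0 0 0 0 0.6;0 0 0 0 0 0 0.6"

```text
time: 14.7
ee_pos: [0.5108, -0.0146, 0.2513]
orientation: [0.086, 0.996, -0.004, -0.014]
ft_force: [0.7, 0.2, -0.3]
opening: 0.598
```

```bash
python3 look.py w4; python3 eye.py
python3 - <<'E'
from h import *
from station import env
print(cur(env).round(3))
d,T=pickle.load(open('w4.pkl','rb'));P=cloud(d,T);hsv=cv2.cvtColor(d['pixels'],cv2.COLOR_RGB2HSV)
m=(P[...,2]>.115)&(P[...,2]<.15)&(abs(P[...,0]-.511)<.03)&(abs(P[...,1]+.0225)<.03)
q=P[m];print(len(q),q.max(0).round(4),q.min(0).round(4));t=q[q[:,2]>q[:,2].max()-.006];print(len(t),t.mean(0).round(4),cv2.minAreaRect(t[:,:2].astype(np.float32)))
E
```

```text
(array([0.0476, 0.24  , 0.1613]), np.float64(90.06), np.float64(31.57)) [-0.024  0.23   0.027  1.396 -0.007  0.147]
[[-0.0, -0.952, -0.307, 0.078], [1.0, -0.0, -0.0, 0.0], [-0.0, -0.307, 0.952, -0.143], [0.0, 0.0, 0.0, 1.0]] 278.0139167457883
top hole at mm x,y -0.1896514892578125 1.1896514892578125 r 10.553874969482422
top lug y range -18.8 20.8 x min -18.1 119
scene hole at mm x,y 131.0 -41.0 r 6.708303928375244
scene hole at mm x,y 62.0 -57.5 r 8.321758270263672
scene hole at mm x,y 59.0 17.5 r 5.590270042419434
scene hole at mm x,y 55.0 -43.5 r 5.4084272384643555
scene hole at mm x,y 55.5 -3.0 r 6.800835609436035
scene hole at mm x,y 3.0 1.5 r 12.500100135803223
scene lug y range -20.0 21.1 x min -17.7 96
[[-0.985  0.172 -0.028  0.511]
 [ 0.172  0.985 -0.006 -0.015]
 [ 0.027 -0.011 -1.     0.252]
 [ 0.     0.     0.     1.   ]]
487 [ 0.5282 -0.0108  0.1358] [ 0.4946 -0.0296  0.1152]
440 [ 0.5109 -0.0201  0.1331] ((0.5119528770446777, -0.020120516419410706), (0.013927650637924671, 0.03328089416027069), 79.58345031738281)
```

View pics/w4.png

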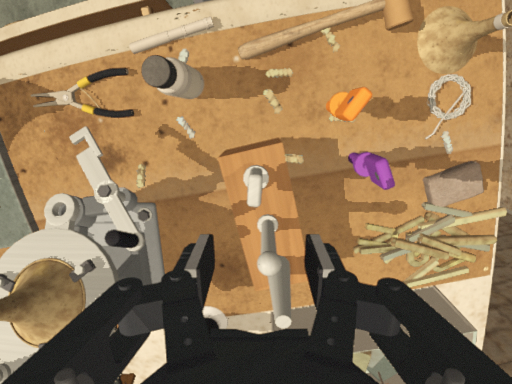

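The wrist view shows the grey pin at (256,185), with the dent rod and mandrel behind it. The tab direction (79.6°) matches the jaws. The eye is still aligned. I'll go down and grip.

Run:
```python
from h import *
from station import env
a=np.radians(79.6);y=np.array([np.cos(a),np.sin(a),0]);z=np.array([0,0,-1.])
Rg=np.column_stack([np.cross(y,z),y,z])
T=cur(env);print(rows(T,T4(Rg,[.5115,-.021,.16]),4));print('then z .057 in 5')
```

```text
[-0.0008 -0.0012  0.0229 -0.16   -0.38    0.12  ]
then z .057 in 5
```

step_arm:
  increments: "-0.0008 -0.0012 0.0229 -0.16 -0.38 0.12 0.6;-0.0008 -0.0012 0.0229 -0.16 -0.38 0.12 0.6;-0.0008 -0.0012 0.0229 -0.16 -0.38 0.12 0.6;-0.0008 -0.0012 0.0229 -0.16 -0.38 0.12 0.6;0 0 0 0 0 0 0.6;0 0 0 0 0 0 0.6"

```text
time: 15.45
ee_pos: [0.5136, -0.0256, 0.1605]
orientation: [0.095, 0.995, 0.0, 0.005]
ft_force: [0.2, 0.4, 0.3]
opening: 0.595
```

Run:
```python
from h import *
from station import env
a=np.radians(79.6);y=np.array([np.cos(a),np.sin(a),0]);z=np.array([0,0,-1.])
Rg=np.column_stack([np.cross(y,z),y,z])
T=cur(env);print(T[:3,3].round(4),rows(T,T4(Rg,[.5115,-.021,.103]),5))
```

```text
[ 0.5136 -0.0256  0.1605] [ 0.0007  0.0008  0.0115  0.01    0.11   -0.09  ]
```

step_arm:
  increments: "0.0007 0.0008 0.0115 0.01 0.11 -0.09 0.6;0.0007 0.0008 0.0115 0.01 0.11 -0.09 0.6;0.0007 0.0008 0.0115 0.01 0.11 -0.09 0.6;0.0007 0.0008 0.0115 0.01 0.11 -0.09 0.6;0.0007 0.0008 0.0115 0.01 0.11 -0.09 0.6;0 0 0 0 0 0 0;0 0 0 0 0 0 0;0 0 0 0 0 0 0;0 0 0 0 0 0 0;0 0 0 0 0 0 0;0 0 0 0 0 0 0"
  squeeze: 80

```text
time: 16.55
ee_pos: [0.5134, -0.0209, 0.1013]
orientation: [0.091, 0.996, 0.0, 0.002]
ft_force: [1.0, -0.1, -1.3]
opening: 0.148
```

Run:
```python
from h import *
from station import env
print(cur(env).round(4),env.observe()['ft_force'],env.observe()['opening'])
```

```text
[[-9.836e-01  1.804e-01  4.200e-03  5.134e-01]
 [ 1.804e-01  9.836e-01 -0.000e+00 -2.090e-02]
 [-4.100e-03  7.000e-04 -1.000e+00  1.013e-01]
 [ 0.000e+00  0.000e+00  0.000e+00  1.000e+00]] [ 0.96370154 -0.12803459 -1.3067447 ] 0.14788579514213915
```

step_arm:
  increments: "0 0 -0.01 0 0 0 0;0 0 -0.015 0 0 0 0;0 0 -0.02 0 0 0 0;0 0 -0.025 0 0 0 0;0 0 -0.025 0 0 0 0;0 0 -0.025 0 0 0 0;0 0 -0.02 0 0 0 0;0 0 0 0 0 0 0;0 0 0 0 0 0 0"

```text
time: 17.45
ee_pos: [0.5119, -0.021, 0.2518]
orientation: [0.091, 0.996, 0.0, 0.003]
ft_force: [0.5, -0.6, -1.8]
opening: 0.153
```

```bash
cat > pin.py <<'E'
from h import *
def pinfit(d,verbose=True):
    """pin axis in tool coordinates from the wrist depth"""
    M=np.asarray(d['mount']);P=cloud(d,M)
    hsv=cv2.cvtColor(d['pixels'],cv2.COLOR_RGB2HSV)
    m=(hsv[...,1]<60)&(abs(P[...,0])<.03)&(abs(P[...,1])<.022)&(P[...,2]>.015)&(P[...,2]<.1)
    q=P[m]
    for z0 in np.arange(.02,.1,.006):
        k=q[(q[:,2]>=z0)&(q[:,2]<z0+.006)]
        if len(k)>3: print(z0.round(3),len(k),'y %.1f..%.1f mid %.1f'%(k[:,1].min()*1e3,k[:,1].max()*1e3,(k[:,1].min()+k[:,1].max())*500),'x front(max) %.1f'%(np.percentile(k[:,0],95)*1e3))
E
python3 - <<'E'
from pin import *
from look import look
from station import env
d,T=look('w5');print(cur(env)[:3,3].round(4));pinfit(d)
a=cv2.resize(d['pixels'][150:384,140:380,::-1],None,fx=2.5,fy=2.5,interpolation=cv2.INTER_CUBIC);cv2.imwrite('pics/c5.png',a)
E
```

```text
[ 0.5119 -0.0211  0.2517]
0.02 604 y -13.7..14.4 mid 0.4 x front(max) 15.0
0.026 64 y -13.8..14.0 mid 0.1 x front(max) 15.7
0.044 4 y -1.4..3.8 mid 1.2 x front(max) 9.1
0.05 42 y -5.9..6.9 mid 0.5 x front(max) 9.1
0.056 48 y -6.9..6.3 mid -0.3 x front(max) 8.8
0.062 39 y -7.1..6.4 mid -0.3 x front(max) 8.9
0.068 28 y -7.2..5.7 mid -0.8 x front(max) 8.8
```

View pics/c5.png

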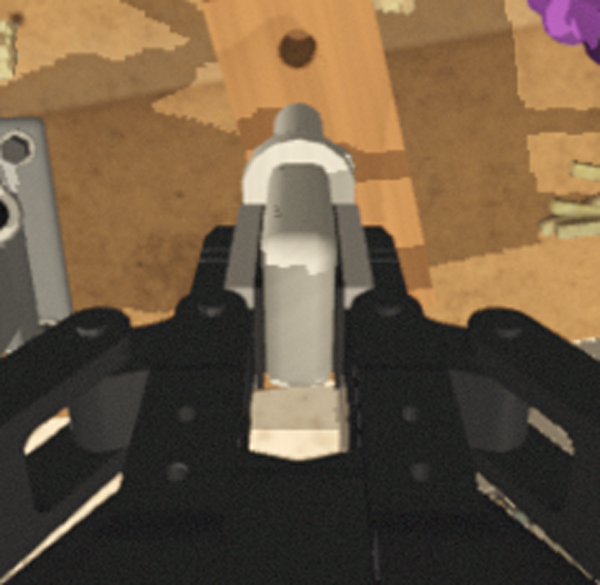

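The pin is held straight in the pads, with its axis about 0.7 mm to tool +x of the centre and the collar underside at tool z ≈ 31 mm. The empty block hole is at (297,48). Now plan the way to the socket.

Run:
```python
from h import *
from station import env
from scipy.linalg import logm,expm
T=cur(env);U=T@T4(np.eye(3),[0,0,-.06]);G=target([.002,.001,.19],90)
print(rows(U,G,12),rows(T,U,3))
kp=RS@[.036,.104,.076]+SO;print('kpost top',kp.round(3))
for f in np.linspace(0,1,6):
    X=U@expm(np.real(logm(np.linalg.inv(U)@G))*f);tip=X[:3,3]+X[:3,2]*.09;print(X[:3,3].round(3),'tip',tip.round(3),'tip in sock',((tip-SO)@RS).round(3))
```

```text
[ 0.0056 -0.0194  0.0037 -0.02   -2.47   -0.07  ] [ 0.   -0.   -0.02  0.   -0.    0.  ]
kpost top [ 0.521 -0.154  0.172]
[ 0.512 -0.021  0.312] tip [ 0.512 -0.021  0.222] tip in sock [0.035 0.234 0.135]
[ 0.49  -0.065  0.302] tip [ 0.5   -0.066  0.213] tip in sock [0.027 0.187 0.129]
[ 0.47  -0.108  0.292] tip [ 0.489 -0.112  0.204] tip in sock [0.019 0.141 0.123]
[ 0.452 -0.152  0.28 ] tip [ 0.479 -0.157  0.194] tip in sock [0.013 0.094 0.116]
[ 0.434 -0.197  0.267] tip [ 0.47  -0.203  0.185] tip in sock [0.007 0.048 0.108]
[ 0.418 -0.241  0.253] tip [ 0.463 -0.249  0.175] tip in sock [0.002 0.001 0.1  ]
```

step_arm:
  increments: "0 0 -0.02 0 0 0 0;0 0 -0.02 0 0 0 0;0 0 -0.02 0 0 0 0;0.0056 -0.0194 0.0037 0 -2.47 -0.07 0;0.0056 -0.0194 0.0037 0 -2.47 -0.07 0;0.0056 -0.0194 0.0037 0 -2.47 -0.07 0;0.0056 -0.0194 0.0037 0 -2.47 -0.07 0;0.0056 -0.0194 0.0037 0 -2.47 -0.07 0;0.0056 -0.0194 0.0037 0 -2.47 -0.07 0;0.0056 -0.0194 0.0037 0 -2.47 -0.07 0;0.0056 -0.0194 0.0037 0 -2.47 -0.07 0;0.0056 -0.0194 0.0037 0 -2.47 -0.07 0;0.0056 -0.0194 0.0037 0 -2.47 -0.07 0;0.0056 -0.0194 0.0037 0 -2.47 -0.07 0;0.0056 -0.0194 0.0037 0 -2.47 -0.07 0;0 0 0 0 0 0 0;0 0 0 0 0 0 0"

```text
time: 19.2
ee_pos: [0.4033, -0.2439, 0.2293]
orientation: [0.08, 0.964, -0.021, 0.251]
ft_force: [-0.3, 0.9, -1.8]
opening: 0.15
```

Run:
```python
from h import *
from station import env
T=cur(env);print(insock(T),rows(T,target([.0027,.001,.135],90),6))
```

```text
(array([-0.0224, -0.0039,  0.1764]), np.float64(89.98), np.float64(0.83)) [-0.0042  0.0008  0.0069 -0.01   -0.14   -0.    ]
```

step_arm:
  increments: "-0.0042 0.0008 0.0069 0 -0.14 0 0;-0.0042 0.0008 0.0069 0 -0.14 0 0;-0.0042 0.0008 0.0069 0 -0.14 0 0;-0.0042 0.0008 0.0069 0 -0.14 0 0;-0.0042 0.0008 0.0069 0 -0.14 0 0;-0.0042 0.0008 0.0069 0 -0.14 0 0;0 0 0 0 0 0 0;0 0 0 0 0 0 0"

```text
time: 20.0
ee_pos: [0.452, -0.2434, 0.2026]
orientation: [0.078, 0.963, -0.02, 0.257]
ft_force: [-0.3, 0.2, -1.8]
opening: 0.152
```

Run:
```python
from pin import *
from look import look
from ring import cast
from station import env
T0=cur(env);print(insock(T0));d,T=look('w6');pinfit(d)
print('socket/eye centre expected px',project(d,np.array([SO,SO+RS@[0,0,.016]]),T).round(1))
a=cv2.resize(d['pixels'][60:260,150:370,::-1],None,fx=3,fy=3,interpolation=cv2.INTER_CUBIC);cv2.imwrite('pics/c6.png',a)
```

```text
(array([0.0057, 0.0046, 0.1293]), np.float64(90.22), np.float64(0.19))
0.02 601 y -13.7..14.5 mid 0.4 x front(max) 14.9
0.026 95 y -13.8..14.6 mid 0.4 x front(max) 15.7
0.044 5 y -2.9..3.7 mid 0.4 x front(max) 9.0
0.05 39 y -5.2..6.8 mid 0.8 x front(max) 9.5
0.056 51 y -6.9..7.8 mid 0.4 x front(max) 9.1
0.062 42 y -7.0..8.0 mid 0.5 x front(max) 9.2
0.068 42 y -7.4..8.2 mid 0.4 x front(max) 9.3
0.074 11 y -5.7..7.4 mid 0.9 x front(max) 8.8
socket/eye centre expected px [[254.1 177.6]
 [253.8 181.9]]
```

View pics/c6.png

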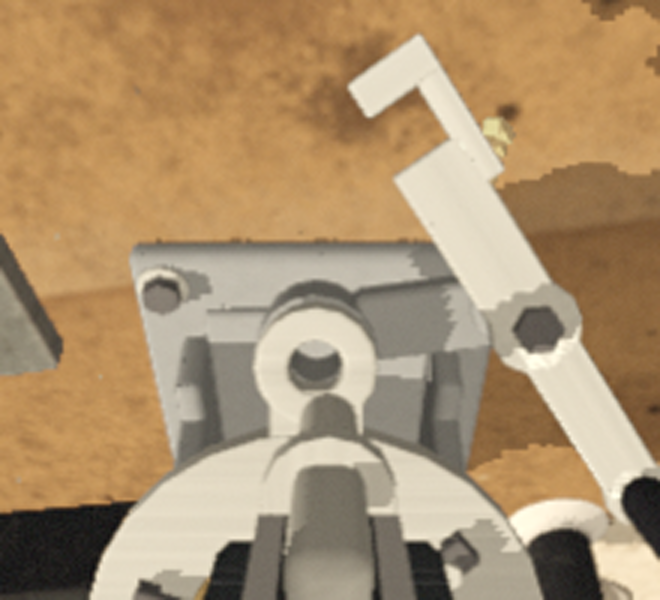

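The crop shows the eye hole at (315,365), the keeper fork well clear at upper right, and the pin tip at (328,405) in front of the hole. I'll measure the eye centre from the rim.

Run:
```python
from ring import *
from station import env
d,T=pickle.load(open('w6.pkl','rb'))
g=cv2.cvtColor(d['pixels'],cv2.COLOR_RGB2GRAY)
g4=cv2.resize(g[155:205,228:282],None,fx=4,fy=4,interpolation=cv2.INTER_CUBIC)
w=(g4>185).astype(np.uint8);w=cv2.morphologyEx(w,cv2.MORPH_OPEN,np.ones((3,3)))
cs,h=cv2.findContours(w,cv2.RETR_CCOMP,cv2.CHAIN_APPROX_NONE)
for k,hh in zip(cs,h[0]):
    if cv2.contourArea(k)>300:
        uv=(k[:,0]+.5)/4-.5+[228,155];q=cast(d,T,uv,.016)*1e3
        el=cv2.fitEllipse(q[:,:2].astype(np.float32));print('hole' if hh[3]>=0 else 'outer',cv2.contourArea(k),'range x %.1f..%.1f y %.1f..%.1f'%(q[:,0].min(),q[:,0].max(),q[:,1].min(),q[:,1].max()),'ell',np.round(el[0],2),np.round(el[1],1))
print(insock(cur(env)))
```

```text
outer 839.5 range x -15.8..-8.8 y -24.8..-16.8 ell [-12.27 -20.96] [7.6 9. ]
outer 14423.0 range x -18.7..22.9 y -18.8..20.4 ell [2.82 0.52] [37.  42.4]
outer 1377.5 range x -26.2..-20.1 y -24.4..-8.5 ell [-23.4  -17.81] [ 6.5 17.6]
(array([0.0057, 0.0045, 0.1293]), np.float64(90.21), np.float64(0.18))
```

```bash
cat > go.py <<'E'
import sys
from h import *
from station import env
x,y,z,phi,k=map(float,sys.argv[1:6]);T=cur(env);s=env.observe()
print(insock(T),'F socket',(RS.T@s['ft_force']).round(1));print(rows(T,target([x/1e3,y/1e3,z/1e3],phi),int(k)))
E
python3 go.py 2.2 0.3 110 90 4
```

```text
(array([0.0057, 0.0045, 0.1293]), np.float64(90.21), np.float64(0.18)) F socket [-0.5 -0.8 -1.9]
[ 0.0009 -0.0011  0.0048  0.04   -0.02    0.05  ]
```

step_arm:
  increments: "0.0009 -0.0011 0.0048 0.04 -0.02 0.05 0;0.0009 -0.0011 0.0048 0.04 -0.02 0.05 0;0.0009 -0.0011 0.0048 0.04 -0.02 0.05 0;0.0009 -0.0011 0.0048 0.04 -0.02 0.05 0;0 0 0 0 0 0 0;0 0 0 0 0 0 0"

```text
time: 20.65
ee_pos: [0.4573, -0.2498, 0.1828]
orientation: [0.081, 0.962, -0.022, 0.258]
ft_force: [0.6, -0.5, -1.8]
opening: 0.151
```

```bash
python3 go.py 2.2 0.3 90 90 5
```

```text
(array([ 0.0014, -0.0009,  0.109 ]), np.float64(89.93), np.float64(0.07)) F socket [-0.3 -0.3 -1.9]
[-0.0002  0.0002  0.0038 -0.01    0.01   -0.01  ]
```

step_arm:
  increments: "-0.0002 0.0002 0.0038 0 0 0 0;-0.0002 0.0002 0.0038 0 0 0 0;-0.0002 0.0002 0.0038 0 0 0 0;-0.0002 0.0002 0.0038 0 0 0 0;-0.0002 0.0002 0.0038 0 0 0 0;0 0 0 0 0 0 0"

```text
time: 21.25
ee_pos: [0.4683, -0.2506, 0.1653]
orientation: [0.081, 0.963, -0.022, 0.258]
ft_force: [-0.2, -0.3, -2.3]
opening: 0.156
```

```bash
python3 go.py 2.2 0.3 75 90 4
```

```text
(array([0.0021, 0.0002, 0.0884]), np.float64(89.92), np.float64(0.07)) F socket [-1.3 -0.3 -1.9]
[-0.      0.      0.0033 -0.02   -0.     -0.02  ]
```

The tip is through the eye with hardly any side force. Continuing.

step_arm:
  increments: "0 0 0.0033 0 0 0 0;0 0 0.0033 0 0 0 0;0 0 0.0033 0 0 0 0;0 0 0.0033 0 0 0 0;0 0 0 0 0 0 0"

```text
time: 21.75
ee_pos: [0.4753, -0.2516, 0.1527]
orientation: [0.081, 0.963, -0.022, 0.258]
ft_force: [-1.1, -0.1, -2.9]
opening: 0.151
```

```bash
python3 go.py 2.2 0.3 60 90 4
```

```text
(array([0.0019, 0.0004, 0.0739]), np.float64(89.92), np.float64(0.06)) F socket [-2.3 -0.3 -2. ]
[-0.0001 -0.      0.0035 -0.01   -0.01   -0.02  ]
```

step_arm:
  increments: "0.0001 0 0.0035 0 0 0 0;0.0001 0 0.0035 0 0 0 0;0.0001 0 0.0035 0 0 0 0;0.0001 0 0.0035 0 0 0 0;0 0 0 0 0 0 0"

```text
time: 22.25
ee_pos: [0.4827, -0.2529, 0.1394]
orientation: [0.081, 0.963, -0.022, 0.258]
ft_force: [0.1, 0.4, -0.8]
opening: 0.15
```

```bash
python3 go.py 1.8 0.3 46 90 4
```

```text
(array([0.0018, 0.0003, 0.0586]), np.float64(89.92), np.float64(0.06)) F socket [-0.3  0.4 -0.7]
[-0.      0.      0.0032 -0.01    0.     -0.02  ]
```

step_arm:
  increments: "0 0 0.003 0 0 0 0;0 0 0.003 0 0 0 0;0 0 0.003 0 0 0 0;0 0 0.003 0 0 0 0;0 0 0.003 0 0 0 0;0 0 0 0 0 0 0"

```text
time: 22.85
ee_pos: [0.4893, -0.2546, 0.129]
orientation: [0.081, 0.962, -0.023, 0.259]
ft_force: [0.1, 1.4, -5.2]
opening: 0.148
```

```bash
python3 go.py 1.8 0.3 43 90 2
```

```text
(array([ 0.0024, -0.0003,  0.0462]), np.float64(89.88), np.float64(0.24)) F socket [-2.7  1.4 -4.4]
[ 0.0003  0.0003  0.0016 -0.09    0.08   -0.06  ]
```

step_arm:
  increments: "0 0 0.003 0 0 0 0;0 0 0.004 0 0 0 0;0 0 0.004 0 0 0 0"

```text
time: 23.15
ee_pos: [0.4901, -0.2552, 0.1282]
orientation: [0.083, 0.961, -0.025, 0.262]
ft_force: [-68.7, 19.3, 79.5]
opening: 0.15
```

```bash
python3 go.py 1.8 0.3 43 90 2
python3 - <<'E'
from pin import *
from look import look
d,T=look('w7');P=(cloud(d,T)-SO)@RS
hsv=cv2.cvtColor(d['pixels'],cv2.COLOR_RGB2HSV)
m=(hsv[...,1]<60)&(np.hypot(P[...,0],P[...,1])<.03)&(P[...,2]>.01)&(P[...,2]<.04)
hi,b=np.histogram(P[m][:,2]*1e3,bins=np.arange(10,41,1));print(dict(zip(b[:-1],hi)))
m2=m&(P[...,2]>.0215)&(P[...,2]<.0285);q=P[m2];print('collar x %.1f..%.1f y %.1f..%.1f'%(*np.percentile(q[:,0]*1e3,[1,99]),*np.percentile(q[:,1]*1e3,[1,99])))
cv2.imwrite('pics/c7.png',cv2.resize(d['pixels'][150:300,170:350,::-1],None,fx=3,fy=3,interpolation=cv2.INTER_CUBIC))
E
```

```text
(array([ 0.0029, -0.0007,  0.0451]), np.float64(89.74), np.float64(0.65)) F socket [-21.6   7.7 104.3]
[ 0.0005  0.0005  0.001  -0.22    0.24   -0.13  ]
{np.int64(10): np.int64(25), np.int64(11): np.int64(23), np.int64(12): np.int64(33), np.int64(13): np.int64(81), np.int64(14): np.int64(345), np.int64(15): np.int64(299), np.int64(16): np.int64(61), np.int64(17): np.int64(26), np.int64(18): np.int64(16), np.int64(19): np.int64(24), np.int64(20): np.int64(26), np.int64(21): np.int64(77), np.int64(22): np.int64(339), np.int64(23): np.int64(194), np.int64(24): np.int64(14), np.int64(25): np.int64(0), np.int64(26): np.int64(0), np.int64(27): np.int64(0), np.int64(28): np.int64(0), np.int64(29): np.int64(0), np.int64(30): np.int64(0), np.int64(31): np.int64(0), np.int64(32): np.int64(0), np.int64(33): np.int64(0), np.int64(34): np.int64(0), np.int64(35): np.int64(0), np.int64(36): np.int64(0), np.int64(37): np.int64(0), np.int64(38): np.int64(0), np.int64(39): np.int64(0)}
collar x -13.6..4.2 y -14.4..14.1
```

View pics/c7.png

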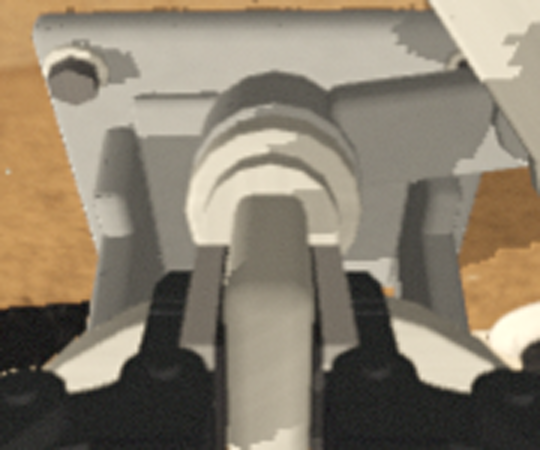

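The pin is home: the collar top is 8 mm above the lug face. That push peaked at 104 N on the wrist, so I relax first, then release and back out.

step_arm:
  increments: "0 0 0 0 0 0 0;0 0 0 0 0 0 0.5;0 0 0 0 0 0 0.5;0 0 0 0 0 0 0.5;0 0 0 0 0 0 0.5;0 0 0 0 0 0 0.5;0 0 -0.01 0 0 0 0.5;0 0 -0.02 0 0 0 0.5;0 0 -0.03 0 0 0 0.5;0 0 -0.03 0 0 0 0.5;0 0 -0.02 0 0 0 0.5;0 0 0 0 0 0 0.5;0 0 0 0 0 0 0.5"

```text
time: 24.5
ee_pos: [0.4324, -0.2443, 0.2301]
orientation: [0.083, 0.961, -0.025, 0.263]
ft_force: [-0.1, 0.8, 0.0]
opening: 0.5
```

Run:
```python
from ring import *
from look import look
from station import env
print(insock(cur(env)));d,T=look('w8')
P=(cloud(d,T)-SO)@RS;hsv=cv2.cvtColor(d['pixels'],cv2.COLOR_RGB2HSV)
m=(hsv[...,1]<60)&(np.hypot(P[...,0],P[...,1])<.03)&(P[...,2]>.01)&(P[...,2]<.095)
hi,b=np.histogram(P[m][:,2]*1e3,bins=np.arange(10,95,1));print([(int(x),int(h)) for x,h in zip(b,hi) if h>25])
q=P[m&(P[...,2]>.070)];print('tab top',q.mean(0).round(4) if len(q) else None)
b=(d['pixels'].max(-1)<60)&(abs(P[...,0]-.036)<.03)&(abs(P[...,1]-.104)<.035)&(P[...,2]>.035)&(P[...,2]<.09)
q=P[b];t=q[q[:,2]>q[:,2].max()-.004];print('kpost',len(q),q[:,2].max(),t.mean(0).round(4))
print(rows(cur(env),target([.036,.104,.13],-57),9))
```

```text
(array([0.0029, 0.0005, 0.1627]), np.float64(89.79), np.float64(0.84))
[(13, 80), (14, 202), (15, 137), (16, 28), (22, 85), (23, 98), (75, 32), (76, 55), (77, 89), (78, 196), (79, 182)]
tab top [-0.0027  0.0003  0.0781]
kpost 413 0.07767569619108423 [0.0356 0.103  0.0752]
[1.190e-02 1.080e-02 3.500e-03 8.000e-02 1.000e-01 1.631e+01]
```

The pin stays home after release (tab top at 79–80 mm, 80 expected). Now the keeper.

```bash
python3 go.py 36 103.5 110 123 5; python3 -c "
from station import env;print(env.observe()['joint_positions'].round(2))"
```

```text
(array([0.0029, 0.0005, 0.1625]), np.float64(89.79), np.float64(0.83)) F socket [-0.5  0.7  0.5]
[-0.0112  0.0189  0.0105 -0.13    0.11   -6.64  ]
[-0.66 -0.14 -0.58  0.65  0.24 -0.43]
```

step_arm:
  increments: "-0.0112 0.0189 0.0105 0 0.1 -6.64 0.6;-0.0112 0.0189 0.0105 0 0.1 -6.64 0.6;-0.0112 0.0189 0.0105 0 0.1 -6.64 0.6;-0.0112 0.0189 0.0105 0 0.1 -6.64 0.6;-0.0112 0.0189 0.0105 0 0.1 -6.64 0.6;0 0 0 0 0 0 0.6;0 0 0 0 0 0 0.6"

```text
time: 25.25
ee_pos: [0.5055, -0.1475, 0.1911]
orientation: [-0.206, 0.945, -0.099, 0.236]
ft_force: [-1.1, -1.1, -0.0]
opening: 0.6
```

```bash
python3 go.py 36 103.5 46 123 6
```

```text
(array([0.032 , 0.108 , 0.1009]), np.float64(124.2), np.float64(0.65)) F socket [-0.7 -1.3  0.4]
[-0.0002 -0.001   0.0091 -0.04   -0.1     0.2   ]
```

step_arm:
  increments: "-0.0002 -0.001 0.0091 0 -0.1 0.2 0.6;-0.0002 -0.001 0.0091 0 -0.1 0.2 0.6;-0.0002 -0.001 0.0091 0 -0.1 0.2 0.6;-0.0002 -0.001 0.0091 0 -0.1 0.2 0.6;-0.0002 -0.001 0.0091 0 -0.1 0.2 0.6;-0.0002 -0.001 0.0091 0 -0.1 0.2 0.6;0 0 0 0 0 0 0;0 0 0 0 0 0 0;0 0 0 0 0 0 0;0 0 0 0 0 0 0;0 0 0 0 0 0 0;0 0 0 0 0 0 0"
  squeeze: 30

```text
time: 26.45
ee_pos: [0.5366, -0.1607, 0.1403]
orientation: [-0.192, 0.947, -0.095, 0.241]
ft_force: [4.4, -0.7, -6.7]
opening: 0.182
```

```bash
cat > kp.py <<'E'
from screw import *
from station import env
T=cur(env);s=env.observe();p,a,t=insock(T);c=np.array([-.017,.066]);v=p[:2]-c
k=np.degrees(np.arctan2(v[0],v[1]));print(p,a,t,'keeper deg',k.round(1),'r',np.hypot(*v).round(4),'open',s['opening'].round(3),'F',(RS.T@s['ft_force']).round(1),'j',s['joint_positions'].round(2))
n=max(1,int(round(abs(k)/3.5)));print(n,turn(T,c,k,n))
E
python3 kp.py
```

```text
Traceback (most recent call last):
  File "kp.py", line 4, in <module>
    k=np.degrees(np.arctan2(v[0],v[1]));print(p,a,t,'keeper deg',k.round(1),'r',np.hypot(*v).round(4),'open',s['opening'].round(3),'F',(RS.T@s['ft_force']).round(1),'j',s['joint_positions'].round(2))
                                                                                                             ^^^^^^^^^^^^^^^^^^
AttributeError: 'float' object has no attribute 'round'
```

```bash
sed -i "s/s\['opening'\].round(3)/s['opening']/" kp.py; python3 kp.py
```

```text
[0.0351 0.1001 0.0404] 122.46 0.26 keeper deg 56.8 r 0.0623 open 0.18228796488482524 F [ 0.5  0.1 -8. ] j [-0.33  0.04 -0.67  0.34  0.08 -0.71]
16 [ 2.00e-04  3.90e-03 -0.00e+00  1.00e-02 -1.00e-02 -3.55e+00]
```

step_arm:
  increments: "0 0.0039 0 0 0 -3.55 0;0 0.0039 0 0 0 -3.55 0;0 0.0039 0 0 0 -3.55 0;0 0.0039 0 0 0 -3.55 0;0 0.0039 0 0 0 -3.55 0;0 0.0039 0 0 0 -3.55 0;0 0.0039 0 0 0 -3.55 0;0 0.0039 0 0 0 -3.55 0;0 0 0 0 0 0 0"

```text
time: 27.35
ee_pos: [0.5196, -0.1361, 0.1283]
orientation: [-0.426, 0.867, -0.154, 0.207]
ft_force: [4.1, -0.0, -6.1]
opening: 0.173
```

```bash
python3 kp.py
```

```text
[0.0111 0.1216 0.0405] 151.94 0.45 keeper deg 26.8 r 0.0623 open 0.1725522767718835 F [ 0.4  0.6 -7.3] j [-0.29  0.02 -0.74  0.3   0.05 -1.19]
8 [ 2.00e-04  3.60e-03 -0.00e+00  2.00e-02 -1.00e-02 -3.35e+00]
```

step_arm:
  increments: "0 0.0036 0 0 0 -3.35 0;0 0.0036 0 0 0 -3.35 0;0 0.0036 0 0 0 -3.35 0;0 0.0036 0 0 0 -3.35 0;0 0.0036 0 0 0 -3.35 0;0 0.0036 0 0 0 -3.35 0;0 0.0036 0 0 0 -3.35 0;0 0 0 0 0 0 0"

```text
time: 28.15
ee_pos: [0.5003, -0.1262, 0.1164]
orientation: [-0.593, 0.763, -0.193, 0.171]
ft_force: [2.2, -0.4, -5.5]
opening: 0.179
```

```bash
python3 kp.py
```

```text
[-0.0128  0.1281  0.0405] 175.34 0.6 keeper deg 3.9 r 0.0622 open 0.17874617987531186 F [-0.9  0.  -5.9] j [-0.27 -0.   -0.8   0.26  0.04 -1.58]
1 [ 2.00e-04  4.20e-03  0.00e+00  4.00e-02  0.00e+00 -3.87e+00]
```

step_arm:
  increments: "0 0.003 0 0 0 -2 0;0 0.003 0 0 0 -2 0;0 0.001 0 0 0 0 0"

```text
time: 28.45
ee_pos: [0.4963, -0.1255, 0.1142]
orientation: [-0.616, 0.744, -0.2, 0.166]
ft_force: [5.7, -0.9, -8.8]
opening: 0.179
```

```bash
python3 kp.py
```

```text
[-0.0174  0.1282  0.0406] 178.97 0.61 keeper deg -0.4 r 0.0622 open 0.17866449447494134 F [  0.6   0.1 -10.6] j [-0.27 -0.01 -0.81  0.24  0.04 -1.65]
1 [-0.     -0.0004  0.     -0.      0.      0.37  ]
```

step_arm:
  increments: "0 0.002 0 0 0 -0.5 0;0 0.002 0 0 0 0 0"

```text
time: 28.65
ee_pos: [0.4957, -0.1254, 0.1138]
orientation: [-0.617, 0.742, -0.202, 0.167]
ft_force: [11.7, -1.9, -10.9]
opening: 0.175
```

```bash
python3 kp.py
```

```text
[-0.0182  0.1282  0.0406] 179.18 0.67 keeper deg -1.1 r 0.0622 open 0.1750770404417678 F [  4.8   0.  -15.4] j [-0.27 -0.01 -0.82  0.24  0.04 -1.65]
1 [-0.     -0.0012  0.     -0.01    0.01    1.11  ]
```

The keeper is at its stop: same reading as the initial shut position, and the force is rising. Release, retreat and check.

step_arm:
  increments: "0 0 0 0 0 0 0;0 0 0 0 0 0 0.5;0 0 0 0 0 0 0.5;0 0 0 0 0 0 0.5;0 0 0 0 0 0 0.5;0 0 0 0 0 0 0.5;0 0 -0.02 0 0 0 0.5;0 0 -0.03 0 0 0 0.5;0 0 -0.03 0 0 0 0.5;0 0 -0.03 0 0 0 0.5;0 0 -0.03 0 0 0 0.5;0 0 0 0 0 0 0.5;0 0 0 0 0 0 0.5"

```text
time: 29.95
ee_pos: [0.4245, -0.112, 0.2411]
orientation: [-0.613, 0.745, -0.202, 0.169]
ft_force: [-0.4, 0.1, 0.0]
opening: 0.498
```

Run:
```python
from ring import *
from look import look
from station import env
print(insock(cur(env)));d,T=look('w9');t=env.snapshot('top');sc=env.snapshot('scene')
for n,dd,P in(('wrist',d,(cloud(d,T)-SO)@RS),('top',t,(cloud(t)-SO)@RS),('scene',sc,(cloud(sc)-SO)@RS)):
    hsv=cv2.cvtColor(dd['pixels'],cv2.COLOR_RGB2HSV)
    l=P[(hsv[...,1]<70)&(abs(P[...,2]-.032)<.004)&(abs(P[...,0]+.02)<.03)&(P[...,1]>.03)&(P[...,1]<.12)]
    print(n,'lever',len(l),cv2.fitLine(l[:,:2].astype(np.float32),cv2.DIST_L1,0,.001,.001).ravel().round(3))
    b=(dd['pixels'].max(-1)<60)&(abs(P[...,0]+.02)<.03)&(abs(P[...,1]-.13)<.03)&(P[...,2]>.035)&(P[...,2]<.09);q=P[b];print(' kpost',len(q),q[q[:,2]>q[:,2].max()-.008].mean(0).round(4) if len(q) else '')
    q=P[(hsv[...,1]<70)&(np.hypot(P[...,0],P[...,1])<.025)&(P[...,2]>.074)&(P[...,2]<.1)];print(' tab top',len(q),q.mean(0).round(4) if len(q) else '',np.percentile(q[:,2],90) if len(q) else '')
o=np.zeros((384,800,3),np.uint8);o[:,:512]=d['pixels'][:,:,::-1];o[:230,512:792]=cv2.resize(t['pixels'][135:250,245:385,::-1],(280,230),interpolation=cv2.INTER_CUBIC);cv2.imwrite('pics/c8.png',o)
```

```text
(array([-0.0172,  0.1296,  0.187 ]), np.float64(178.62), np.float64(0.82))
wrist lever 1610 [ 0.018 -1.    -0.017  0.078]
 kpost 250 [-0.0178  0.1309  0.0747]
 tab top 707 [-0.0014  0.0008  0.0783] 0.07975540350824177
top lever 246 [ 0.04  -0.999 -0.017  0.106]
 kpost 65 [-0.0161  0.1318  0.0758]
 tab top 78 [0.0017 0.0007 0.0786] 0.0810089226381978
scene lever 195 [ 0.059  0.998 -0.014  0.082]
 kpost 68 [-0.0177  0.135   0.075 ]
 tab top 0
```

View pics/c8.png

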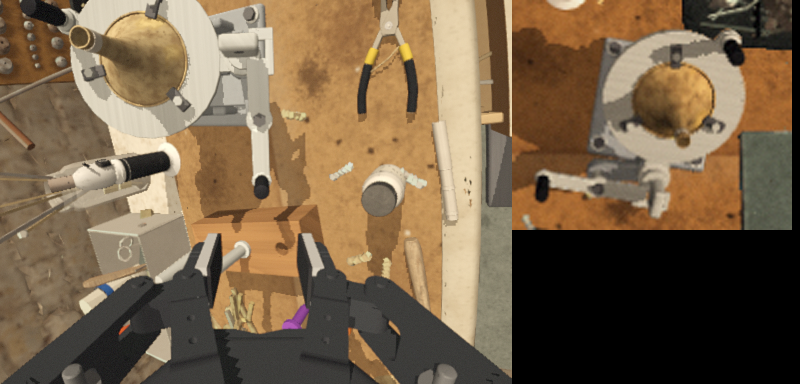

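The view shows the keeper lever straight with its fork at the pin (240,45) and the bottle, pliers and torch in place. The keeper reading differs by a few mm from the first look, so I'll run the same measurement on the old and new pictures.

Run:
```python
from ring import *
from station import env
new={n:env.snapshot(n) for n in('top','scene')};old={n:pickle.load(open(n+'.pkl','rb')) for n in('top','scene')}
w1=pickle.load(open('w1.pkl','rb'));w9=pickle.load(open('w9.pkl','rb'))
L=[('top old',old['top'],None),('top new',new['top'],None),('scene old',old['scene'],None),('scene new',new['scene'],None),('w1',*w1),('w9',*w9)]
for n,d,T in L:
    P=(cloud(d,T)-SO)@RS;hsv=cv2.cvtColor(d['pixels'],cv2.COLOR_RGB2HSV)
    b=(d['pixels'].max(-1)<60)&(abs(P[...,0]+.02)<.03)&(abs(P[...,1]-.13)<.03)&(P[...,2]>.04)&(P[...,2]<.09);q=P[b]
    t=q[q[:,2]>.07];l=P[(hsv[...,1]<70)&(abs(P[...,2]-.032)<.004)&(abs(P[...,0]+.02)<.03)&(P[...,1]>.075)&(P[...,1]<.12)]
    # handle mid-line: mid of x extent per y slice
    ys=np.arange(.078,.12,.004);mid=[(np.percentile(l[abs(l[:,1]-y)<.003][:,0],5)+np.percentile(l[abs(l[:,1]-y)<.003][:,0],95))/2 for y in ys]
    s=np.polyfit(ys,mid,1);print(n,'post top',len(t),t.mean(0).round(4),'handle slope rad',s[0].round(3),'x at y=.1 %.1f mm'%(np.polyval(s,.1)*1e3), 'lever n',len(l))
    f=P[(hsv[...,1]<70)&(abs(P[...,2]-.032)<.003)&(P[...,1]<-.01)&(P[...,1]>-.04)&(abs(P[...,0])<.05)]
    if len(f): print('   fork end x %.1f..%.1f y min %.1f'%(*np.percentile(f[:,0]*1e3,[3,97]),f[:,1].min()*1e3))
```

```text
top old post top 26 [-0.0221  0.1313  0.0758] handle slope rad -0.088 x at y=.1 -20.2 mm lever n 119
   fork end x -23.0..-3.1 y min -20.6
top new post top 28 [-0.0161  0.1316  0.0757] handle slope rad -0.05 x at y=.1 -17.4 mm lever n 124
   fork end x -30.7..-9.4 y min -21.0
scene old post top 24 [-0.0235  0.1357  0.0748] handle slope rad 0.083 x at y=.1 -16.6 mm lever n 74
   fork end x -22.0..-1.5 y min -19.8
scene new post top 22 [-0.0179  0.1351  0.0745] handle slope rad 0.236 x at y=.1 -12.9 mm lever n 75
   fork end x -29.7..-20.1 y min -21.2Traceback (most recent call last):
  File "<stdin>", line 11, in <module>
    return _quantile_unchecked(
        a, q, axis, out, overwrite_input, method, keepdims, weights)
    return _ureduce(a,
                    func=_quantile_ureduce_func,
    ...<5 lines>...
                    overwrite_input=overwrite_input,
                    method=method)
    r = func(a, **kwargs)
    result = _quantile(arr,
                       quantiles=q,
    ...<2 lines>...
                       out=out,
                       weights=wgt)
    slices_having_nans = np.isnan(arr[-1, ...])
                                  ~~~^^^^^^^^^
IndexError: index -1 is out of bounds for axis 0 with size 0
```

All views agree: the keeper is about 6 mm at the post (0.09 rad) less shut than at the start, so that was friction and not the stop. I'll grip it again and push to the real stop.

```bash
python3 go.py -17.5 131 48 180 9
```

```text
(array([-0.0183,  0.1297,  0.1857]), np.float64(178.61), np.float64(0.67)) F socket [0.1 0.5 0. ]
[-0.0002 -0.      0.0153 -0.04   -0.06   -0.15  ]
```

step_arm:
  increments: "-0.0002 0 0.0153 0 0 -0.15 0.5;-0.0002 0 0.0153 0 0 -0.15 0.5;-0.0002 0 0.0153 0 0 -0.15 0.5;-0.0002 0 0.0153 0 0 -0.15 0.5;-0.0002 0 0.0153 0 0 -0.15 0.5;-0.0002 0 0.0153 0 0 -0.15 0.5;-0.0002 0 0.0153 0 0 -0.15 0.5;-0.0002 0 0.0153 0 0 -0.15 0.5;-0.0002 0 0.012 0 0 -0.15 0.5;0 0 0 0 0 0 0;0 0 0 0 0 0 0;0 0 0 0 0 0 0;0 0 0 0 0 0 0;0 0 0 0 0 0 0"

```text
time: 31.6
ee_pos: [0.4915, -0.1219, 0.1091]
orientation: [-0.624, 0.739, -0.196, 0.161]
ft_force: [8.5, -1.5, -12.9]
opening: 0.178
```

```bash
python3 kp.py
```

```text
[-0.0246  0.131   0.0389] 179.99 0.74 keeper deg -6.7 r 0.0654 open 0.17783826248761325 F [  1.1  -0.1 -15.5] j [-0.27 -0.01 -0.82  0.25  0.04 -1.66]
2 [-3.00e-04 -3.80e-03 -0.00e+00 -3.00e-02 -3.00e-02  3.33e+00]
```

step_arm:
  increments: "0 0.003 0 0 0 -2 0;0 0.003 0 0 0 -2 0"

```text
time: 31.8
ee_pos: [0.4872, -0.1219, 0.1067]
orientation: [-0.65, 0.716, -0.203, 0.154]
ft_force: [9.9, -5.1, -12.1]
opening: 0.177
```

```bash
python3 kp.py
```

```text
[-0.0294  0.1303  0.0389] -175.92 0.73 keeper deg -10.9 r 0.0655 open 0.1770373443975478 F [  3.2  -3.4 -15.8] j [-0.27 -0.01 -0.83  0.24  0.04 -1.73]
3 [-4.00e-04 -4.10e-03 -0.00e+00 -3.00e-02 -3.00e-02  3.64e+00]
```

That fits the geometry. The fork points from the hinge at (-17,66) straight to the socket, so fully shut puts the post at about (-33.5,130) mm. It is now at -29.4, so I keep pushing.

step_arm:
  increments: "0 0.003 0 0 0 -2 0;0 0.003 0 0 0 -1.5 0;0 0.001 0 0 0 0 0"

```text
time: 32.1
ee_pos: [0.4834, -0.1224, 0.1046]
orientation: [-0.672, 0.694, -0.21, 0.148]
ft_force: [12.5, -0.3, -13.0]
opening: 0.178
```

```bash
python3 kp.py
```

```text
[-0.0338  0.1292  0.0389] -172.18 0.62 keeper deg -14.9 r 0.0654 open 0.17824193157738014 F [  4.2   1.7 -17.4] j [-0.28 -0.01 -0.84  0.22  0.04 -1.8 ]
4 [-4.00e-04 -4.20e-03 -0.00e+00 -3.00e-02 -2.00e-02  3.72e+00]
```

step_arm:
  increments: "0 0.003 0 0 0 -0.5 0;0 0.003 0 0 0 0 0"

```text
time: 32.3
ee_pos: [0.4834, -0.1224, 0.1047]
orientation: [-0.675, 0.69, -0.213, 0.151]
ft_force: [24.1, 0.2, -19.2]
opening: 0.177
```

```bash
python3 kp.py
```

```text
[-0.0337  0.1292  0.039 ] -171.58 0.51 keeper deg -14.8 r 0.0654 open 0.17669848964689555 F [ 11.    4.2 -28.5] j [-0.28 -0.02 -0.85  0.21  0.05 -1.82]
4 [-3.0e-04 -4.2e-03  0.0e+00 -3.0e-02  2.0e-02  3.7e+00]
```

That is the stop: no motion on two pushes, and the force has risen to 24 N. Relax, release evenly, retreat and check.

step_arm:
  increments: "0 0 0 0 0 0 0;0 0 0 0 0 0 0.5;0 0 0 0 0 0 0.5;0 0 0 0 0 0 0.5;0 0 0 0 0 0 0.5;0 0 0 0 0 0 0.5;0 0 -0.02 0 0 0 0.5;0 0 -0.03 0 0 0 0.5;0 0 -0.03 0 0 0 0.5;0 0 -0.03 0 0 0 0.5;0 0 -0.03 0 0 0 0.5;0 0 0 0 0 0 0.5;0 0 0 0 0 0 0.5"

```text
time: 33.6
ee_pos: [0.4105, -0.109, 0.2311]
orientation: [-0.675, 0.69, -0.214, 0.151]
ft_force: [-0.3, 0.8, -1.1]
opening: 0.501
```

```bash
python3 - <<'E'
from ring import *
from look import look
from station import env
d,T=look('w10');L=[('wrist',d,T)]+[(n,env.snapshot(n),None) for n in('top','scene')]
for n,d,T in L:
    P=(cloud(d,T)-SO)@RS;hsv=cv2.cvtColor(d['pixels'],cv2.COLOR_RGB2HSV)
    b=(d['pixels'].max(-1)<60)&(abs(P[...,0]+.03)<.03)&(abs(P[...,1]-.13)<.03)&(P[...,2]>.04)&(P[...,2]<.09);t=P[b];t=t[t[:,2]>.07]
    v=t.mean(0)[:2]-[-.017,.066];print(n,'post top',len(t),t.mean(0).round(4),'keeper rad',(np.arctan2(v[0],v[1])+np.arctan2(17,66)).round(3))
    q=P[(hsv[...,1]<70)&(np.hypot(P[...,0],P[...,1])<.025)&(P[...,2]>.074)&(P[...,2]<.1)]
    if len(q): print('  tab top',q.mean(0).round(4),np.percentile(q[:,2],90).round(4))
    e=project(d,SO[None]+RS@[0,0,.03],T)[0].astype(int);print('  px',e)
t=L[1][1];s=L[2][1]
o=np.hstack([cv2.resize(t['pixels'][185:245,260:340,::-1],(400,300),interpolation=cv2.INTER_CUBIC),cv2.resize(s['pixels'][160:220,265:345,::-1],(400,300),interpolation=cv2.INTER_CUBIC)]);cv2.imwrite('pics/c9.png',o)
E
python3 eye.py
```

```text
wrist post top 168 [-0.0334  0.1288  0.0748] keeper rad -0.004
  tab top [-0.0015  0.0007  0.0783] 0.0798
  px [244  45]
top post top 28 [-0.0317  0.1293  0.0755] keeper rad 0.024
  tab top [0.0024 0.0007 0.0788] 0.0807
  px [315 226]
scene post top 22 [-0.0334  0.134   0.075 ] keeper rad 0.015
  tab top [-0.0021 -0.002   0.0787] 0.0821
  px [313 178]
top lug y range -17.4 18.9 x min 0.9 18
scene hole at mm x,y 127.5 -42.0 r 6.800835609436035
scene hole at mm x,y 101.5 59.5 r 5.700977325439453
scene hole at mm x,y 69.0 -47.5 r 5.590270042419434
scene hole at mm x,y 62.0 -55.5 r 5.590270042419434
scene lug y range -2.9 21.3 x min 3.8 9
```

The keeper is at ≈ 0 rad in all three views and stayed there after release. The pin is home (tab top at 80–82 mm) and the gripper is clear, so I hand in.

```bash
python3 -c "
from station import env;print(env.observe()['ft_force'].round(1));print(env.finish_job())"
```

```text
[-0.4 -0.1 -0.4]
the job is handed in; nothing more can be done
None
```

The positioner is locked and the job is handed in, at about 34 s of the 72 s allowed. I swung the keeper open, turned the faceplate about 1.28 rad until the eye stood over the socket, and pushed the grey lock pin home. Then I swung the keeper shut to its stop, let go and backed off.

**Last checks:**
- **Keeper:** -0.004, 0.024 and 0.015 rad in the wrist, top and scene views, after letting go.
- **Pin:** the tab top is at about 80–82 mm on socket z, where 80 is fully home, and the axis is within about 2.5 mm. The collar stood 8 mm above the eye's face when it was seated.
- **Faceplate:** the eye was about 1 mm off the socket (about 0.01 rad) when last measured, before the pin went in. It could not be measured again because the pin and keeper cover the hole.
- **Wrist force:** close to zero at hand-in, with the gripper clear of everything.

**What went wrong or disagreed:**
- **First keeper closing:** it stopped about 0.2 rad short, because I took the straight lever for the shut position. The camera comparison showed the error, so I gripped it again and pushed to the real stop.
- **Seating push:** it peaked at about 104 N on the wrist, under the 120 N limit.
- **Other tools:** the bystanders looked in place in the last picture that opened, but I did not measure them. The final crop was refused because the picture limit was reached.

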